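# Lock the tape roll on its stand with the push-on clip

## Task

Load the tape stand: slip the roll of tape over the upright spindle so that it lies flat on the foot plate, and let go of it. Then slide the open-mouthed retaining clip in sideways above the roll, pushing its mouth onto the narrow groove of the spindle until it snaps fully home, and let go. Press the clip gently, with never more than 25 N on the spindle or the roll, and leave the other things on the desk where they are.

Things in the scene. Friction and masses are not known exactly. Their poses are not given: they have to be found in the camera images.
- spindle: Steel foot plate, 90 x 90 x 10 mm, with an upright steel spindle. It lies in a grey tray fixed to the desk (142 mm square, rim 10 mm high), x and y along the tray's sides. Origin: on the spindle's axis at the plate's top, 14 mm over the desk. Shaft 24 mm in diameter up to z = 22.5 mm, then the groove, then a bevelled head 24 mm in diameter from 38.5 to 48.5 mm. Cannot lift, tip or turn.
- groove (a point): Point on the spindle's axis in the groove, 25 mm above the foot plate's top, level with the top of the mounted roll. The groove is 16 mm in diameter and runs from 2.5 mm below this point to 13.5 mm above it. The seated clip's origin comes to this point. Not fixed: pushed sideways with over about 4 N along a tray side, plate and spindle slide along until they meet a stop at the tray's rim, 8 to 32 mm from where they start, and stay where they are left.
- roll: Roll of cream paper tape lying flat, a ring 62 mm in outer diameter, 30 mm bore, 25 mm high, about 90 g. Origin: on its axis at the underside; z up.
- clip: Retaining clip lying flat, about 56 g: steel horseshoe 8 mm thick with two sprung jaws, black upright grip block at its back. Origin: centre of the round seat, underside; +x out of the open mouth. Spans x = -39 to +10 mm, 33 mm wide. The seat's bottom, at x = -8 mm, stops the groove hard. The clip fits the 16 mm groove only, not the 24 mm shaft; lying on the roll it has 5.5 mm of room up to the head.
- mouth (a point): Middle of the clip's mouth, 6.5 mm ahead of its origin, 4 mm above its underside. On either side a round lip of 3 mm radius, 11 mm apart at rest; each jaw springs out by up to 3.5 mm. Pushing the lips over the groove takes about 7 to 12 N, when the groove's axis is 4 to 1 mm ahead of this point; then the clip snaps in.
- grip_block (a point): Centre of the clip's black grip block, 31 mm behind the clip's origin and 23 mm above its underside. The block is 16 mm along the clip's x, 14 mm along its y, and reaches from 7 to 39 mm above the underside.
- pot: Bystander: empty terracotta pot, 110 mm across the rim, 100 mm high. Origin at the centre of its underside.
- gluestick: Bystander: white glue stick standing upright, 30 mm in diameter, 90 mm high. Origin at the centre of its underside.
- pliers: Bystander: folded multi-tool pliers with a red handle, about 90 x 22 x 14 mm, lying flat. Origin at its underside.
Mind the look-alikes: they are no part of the job. There is more than one size of the clip; the job needs the middle-sized.

How it is judged:
On the way:
1. the roll lies flat on the foot plate around the spindle and is let go (horizontal distance between roll and spindle below 0.006 m and z of roll in the frame of spindle below 0.003 m and angle between roll's own z axis and vertical below 0.1 rad and contact force between the fingers and roll below 0.3 N), for 0.2 s.
At the end, for the whole second after the job is handed in: The roll lies flat on the foot plate around the spindle (within 3 mm in height). The clip sits in the groove above it: the centre of its seat within 2 mm of the spindle's axis, its underside 22.5 to 31 mm above the foot plate, tilted less than 0.15 rad. Roll and clip are let go and at rest (horizontal distance between roll and spindle below 0.006 m and z of roll in the frame of spindle below 0.003 m and horizontal distance between clip and spindle below 0.002 m and z of clip in the frame of spindle between 0.0225 and 0.031 m and angle between clip's own z axis and vertical below 0.15 rad and linear speed of each of clip, roll below 0.01 m/s); the robot touches nothing.
It fails at once if the clip is pressed on the spindle with more than 25 N (contact force between clip and spindle above 25 N).
It fails at once if the clip is pressed on the roll with more than 25 N (contact force between clip and roll above 25 N).
It fails at once if the pot, the glue stick or the pliers are moved by more than 20 mm (distance of any of pot, gluestick, pliers from where it was at the start of the episode above 0.02 m).
It also fails if it takes over 61 s, if anything falls off the work surface, if the arm or the gripper's body presses on something with over 40 N, if the wrist force passes 120 N, or if a joint passes its speed limit or range.

## Robot

A 6-joint arm with a two-finger parallel gripper is mounted at the origin on the work surface. World frame = base frame: x ahead of the robot, y to its left, z up, the work surface at z = 0. Lengths are in m, angles in rad, forces in N, time in s.
With the tool pointing down it reaches from about 0.375 to 0.9 m from the base axis. Payload 3.1 kg.
Tool frame: the origin (TCP) lies on the centre line of the jaws, within the pads' length; the fingertips stand robot.tip_reach ahead of it and the grasp point (between the pads) is the TCP (robot.tip_reach is the distance from the TCP to the fingertips, in m); z points along the fingers, y is the direction in which the jaws open and shut (so a half turn about z gives the same grasp; the last joint's range is limited). The gripper opens to 87 mm and grips with 3 to 60 N. Pads are 19 mm wide; open, the fingers measure 117 mm over their backs; the gripper's body (75 mm by 190 mm) begins 51 mm behind the grasp point.
Start: joints at [-1.433, 0.527, 1.433, -0, 1.181, -0.178], TCP at [0.195, -0.594, 0.208] pointing down, gripper open.
Joint ranges: [-3.08, 3.08], [-0.75, 2.2], [0.22, 2.44], [-1.43, 4.57], [0, 2.65], [-2.85, 2.85]. Speed limits (rad/s): [2.79, 2.79, 3.14, 3.14, 3.14, 3.14].

## Interface

Orientations are given as a unit quaternion [x, y, z, w].
In Python, from rig import telemetry, viewer, robot gives the robot as it stands. The module is installed in compiled form; this text tells all that it offers.
- The arm moves only by the tool step_arm, never from a script. Its argument "targets" is a list of rows, each an object of numbers: "dx", "dy", "dz": the shift along the tool's x, y, z in m; "rx", "ry", "rz": the turn, a rotation vector about the tool's x, y, z in degrees. In form: [{"dx": .., "dy": .., "dz": .., "rx": .., "ry": .., "rz": ..}, ...]. A call has exactly 5 rows; each row is the pose to reach, as a shift and turn from the pose measured when the call began, along the tool's axes at that moment; what a row does not reach only later rows make up. A row lasts 1/8 s, in which the tool goes at most 62.5 mm and 10.7 degrees, less where a joint would pass 70% of its speed; a pose out of reach is approached as far as the arm can. A call with a gripper value outside its range is refused whole. "gripper" is the opening, from 0 (shut) to 1 (fully open), set as the call begins (left out, the last holds). The fingers move at their own pace and stop on an object; "force" is the grip in N (left out, the last holds). Time passes only in rows, so rows that repeat a pose let the fingers close, or fill a call up. It gives the time, the measured TCP pose, the force and the opening at its end, in the units of the state.
- telemetry.get_obs(): the state, without advancing time (a new reading comes with each control period).
- viewer.camera(name): name is "side" or "top"; returns a dict with "img" (480x640x3 uint8, blue, green, red), "depth" (480x640 float32, m along the optical axis (not along the pixel's ray), 0 where there is no reading), "K" (3x3 intrinsics, pixels), "k1" (the pictures are not rectified: a ray, as slopes to the right and down, at radius r is drawn at 1 + k1 r^2 times it, then the intrinsics apply), "R" (3x3) and "t" (3): a world point X has camera coordinates R X + t. Camera axes: x right, y down, z forward; pixel columns grow to the right and rows downward; lengths in m; the calibration is good to about 2 mm. A picture is of the moment at which its call begins.
- robot.hand_in(): hands the job in, once; it reports no verdict.
The state is a dict: "time": time; "q": joint angles; "joint_velocities": joint speeds; "joint_torque": joint torques, N m; "position": TCP position; "tool_rot": TCP orientation; "ft_force": force on the tool from outside, world axes, zero at the start; "moment": the same for the moment, N m; "grip_width": finger opening in m.
Only numpy, scipy, OpenCV 4.12 (cv2) and the standard library are available. Lean on these libraries where they do the work, as an engineer would, in place of code of your own. Each camera call takes 0.05 s, during which the arm holds its last target.

## Working session

There is one attempt and no reset: what is moved stays moved. The work goes in short steps, Python scripts to look and compute and a tool call to move; the robot and the scene stay as the last step left them, time stands still between calls to the robot, and variables do not carry over. Pictures are saved under pics/ and viewed, and the job is handed in when it is done.

Besides the shell and the picture viewer there is one more tool, called as name(argument=value, ...), one argument or row to a line, values as JSON. step_arm: Moves the arm, as the interface text tells. Its arguments: {"type":"object","properties":{"targets":{"type":"array"},"gripper":{"type":"number"},"force":{"type":"number"}},"required":["targets"]}

```bash
mkdir -p pics; cat > h.py <<'E'
import numpy as np, cv2
from rig import telemetry, viewer, robot
def save(c,n): cv2.imwrite(f'pics/{n}.png',c['img'])
E
python3 - <<'E'
from h import *
print(robot.tip_reach); o=telemetry.get_obs(); print(o)
import pickle
for n in ['top','side']:
    c=viewer.camera(n); save(c,n+'0'); pickle.dump(c,open(n+'0.pkl','wb')); print(c['K'],c['k1'],c['R'],c['t'])
E
```

```text
0.019
{'time': 0.0, 'q': array([-1.43251722e+00,  5.28481091e-01,  1.43392317e+00, -8.95416057e-06,
        1.18137878e+00, -1.78500634e-01]), 'joint_velocities': array([-1.20042229e-03, -9.48431586e-04, -6.39287790e-04, -5.05630342e-04,
       -1.32024305e-03,  9.96185427e-05]), 'joint_torque': array([-1.37560387e-04, -4.40039885e+01, -1.76589417e+01,  6.32290402e-02,
        5.82777383e-02, -1.50769729e-04]), 'position': array([ 0.19460935, -0.59311576,  0.20675586]), 'tool_rot': array([ 9.87481665e-01,  1.57730026e-01,  1.78845539e-05, -1.09505742e-03]), 'ft_force': array([ 0.64031821, -0.5892431 , -0.0879705 ]), 'moment': array([-0.00077277,  0.01559486, -0.00072058]), 'grip_width': 0.08686430304694812}
[[465.05584236   0.         327.35192692]
 [  0.         465.05584236 240.85716018]
 [  0.           0.           1.        ]] -0.0442031915609371 [[ 2.89165006e-02 -9.99568270e-01  5.20669056e-03]
 [-9.87935608e-01 -2.93720213e-02 -1.52054331e-01]
 [ 1.52141615e-01 -7.46995845e-04 -9.88358422e-01]] [-0.02287833  0.56962747  0.71322625]
[[589.4404422    0.         312.37532842]
 [  0.         589.4404422  232.44742177]
 [  0.           0.           1.        ]] -0.15013607463473588 [[-0.72949045 -0.68382593  0.01502564]
 [-0.39915396  0.40776404 -0.82122141]
 [ 0.55544558 -0.60507072 -0.5704118 ]] [0.44262266 0.27375794 0.63128739]
```

View pics/top0.png

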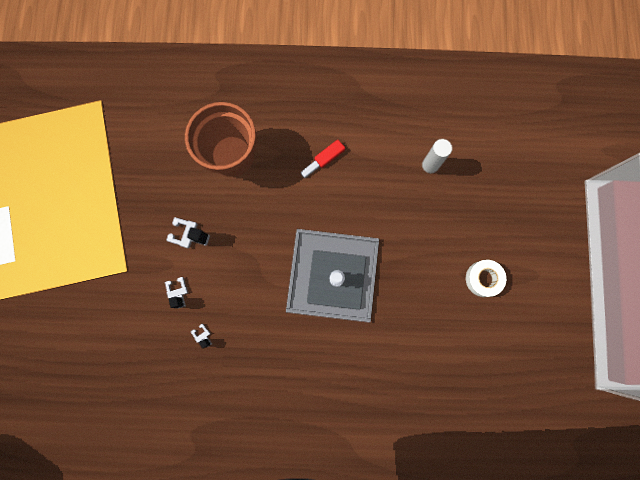

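View pics/side0.png

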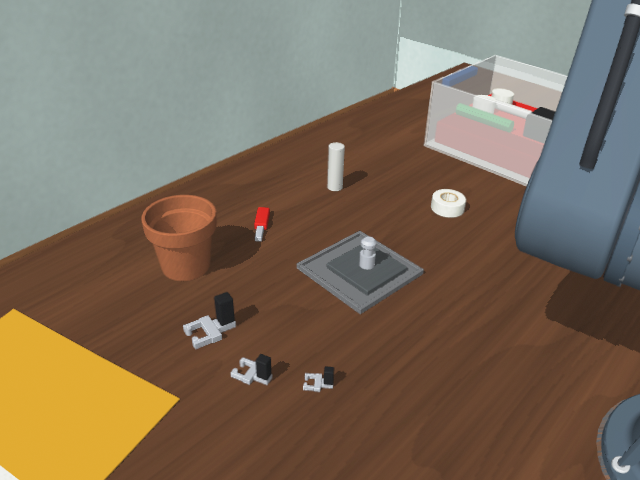

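The top view shows the spindle at (337,278) in its tray, the roll at (487,278), and three clips at (187,233), (177,292) and (202,336). The middle-sized clip is the one at (177,292), with its mouth facing up in the image. Next I'll measure these.

```bash
cat >> h.py <<'E'
def rays(c,uv):
    p=cv2.undistortPoints(np.asarray(uv,float).reshape(-1,1,2),c['K'],np.array([c['k1'],0,0,0.])).reshape(-1,2)
    return np.c_[p,np.ones(len(p))]
def plane(c,uv,z):
    d=rays(c,uv)@c['R']; o=-c['R'].T@c['t']
    return o+d*((z-o[2])/d[:,2])[:,None]
def cloud(c):
    v,u=np.mgrid[0:480,0:640]; uv=np.c_[u.ravel(),v.ravel()]
    X=(rays(c,uv)*c['depth'].ravel()[:,None]-c['t'])@c['R']
    X[c['depth'].ravel()<=0]=np.nan
    return X.reshape(480,640,3)
def proj(c,X):
    return cv2.projectPoints(np.asarray(X,float).reshape(-1,1,3),cv2.Rodrigues(c['R'])[0],c['t'],c['K'],np.array([c['k1'],0,0,0.]))[0].reshape(-1,2)
E
python3 - <<'E'
from h import *
import pickle
c=pickle.load(open('top0.pkl','rb')); P=cloud(c); I=c['img']; s=I.astype(int)
mx=s.max(2);mn=s.min(2)
def comp(mask,box):
    m=np.zeros((480,640),np.uint8);x0,y0,x1,y1=box;m[y0:y1,x0:x1]=mask[y0:y1,x0:x1]*255
    return m
print('desk z',np.nanmedian(P[350:400,250:350,2]))
# roll
m=comp(mn>150,(455,250,520,310)); cn,_=cv2.findContours(m,cv2.RETR_EXTERNAL,2); k=max(cn,key=cv2.contourArea)
e=cv2.fitEllipse(k);print('roll',e)
q=P[m>0];top=q[abs(q[:,2]-.025)<.003]
print('roll depth top',np.nanmedian(q[:,2]),top.min(0),top.max(0),(top.min(0)+top.max(0))/2, plane(c,[e[0]],.025))
(cx,cy),r=cv2.minEnclosingCircle(top[:,:2].astype(np.float32));print('circ',cx,cy,r)
# head
q=P[255:300,315:360].reshape(-1,3);q=q[q[:,2]>.056];print('head',len(q),q[:,2].max(),(q.min(0)+q.max(0))/2,q.max(0)-q.min(0))
m=comp((mn>140),(322,262,352,295)); cn,_=cv2.findContours(m,cv2.RETR_EXTERNAL,2);k=max(cn,key=cv2.contourArea);e=cv2.fitEllipse(k);print(e,plane(c,[e[0]],.0625))
# plate
q=P[225:325,280:385].reshape(-1,3);
t=q[abs(q[:,2]-.014)<.0025];print('plate',len(t));r=cv2.minAreaRect(t[:,:2].astype(np.float32));print(r)
# tray outer via colour
m=comp((mx-mn<25)&(mx>60),(275,220,390,330));m=cv2.morphologyEx(m,3,np.ones((5,5)))
cn,_=cv2.findContours(m,cv2.RETR_EXTERNAL,2);k=max(cn,key=cv2.contourArea);r=cv2.minAreaRect(plane(c,k.reshape(-1,2),.010)[:,:2].astype(np.float32));print('tray',r,cv2.boxPoints(r))
# clips
for n,b in dict(big=(160,210,215,255),mid=(155,270,195,315),small=(185,318,220,352)).items():
    x0,y0,x1,y1=b
    q=P[y0:y1,x0:x1].reshape(-1,3); print(n,'zmax',np.nanpercentile(q[:,2],99.5))
    m=comp(mn>110,b); st=q0=P[m>0]; w=plane(c,np.argwhere(m)[:,::-1],.008)
    r=cv2.minAreaRect(w[:,:2].astype(np.float32));print(' steel',r,cv2.boxPoints(r).round(4).tolist())
    zt=np.nanpercentile(q[:,2],99); bl=q[q[:,2]>zt-.006]; r=cv2.minAreaRect(bl[:,:2].astype(np.float32));print(' block',len(bl),r,np.median(bl,0))
E
cat > crop.py <<'E'
import sys,cv2
f,x0,y0,x1,y1,s,o=sys.argv[1:]
i=cv2.imread(f)[int(y0):int(y1),int(x0):int(x1)];cv2.imwrite(o,cv2.resize(i,None,fx=float(s),fy=float(s),interpolation=cv2.INTER_CUBIC))
E
python3 crop.py pics/top0.png 140 200 240 360 3.7 pics/clips0.png;python3 crop.py pics/top0.png 280 220 390 330 5 pics/tray0.png
```

```text
desk z 0.0009007729563426704
roll ((485.7467956542969, 278.0013122558594), (36.27328872680664, 40.02528762817383), 90.96666717529297)
roll depth top 0.02586774824889918 [ 0.4886256  -0.30402544  0.02200433] [ 0.54883134 -0.24203684  0.02798565] [ 0.51872847 -0.27303114  0.02499499] [[ 0.51838792 -0.27074808  0.025     ]]
circ 0.5189653038978577 -0.2732657790184021 0.03151825815439224
head 179 0.06646879809151045 [ 0.51053715 -0.02301108  0.06196219] [0.0221756  0.02221014 0.00901322]
((336.04132080078125, 277.82440185546875), (13.395785331726074, 15.620661735534668), 6.582122325897217) [[ 0.50893736 -0.02146874  0.0625    ]]
plate 2684
((0.518629252910614, -0.016721166670322418), (0.14173352718353271, 0.14161618053913116), 84.91371154785156)
tray ((0.5182393193244934, -0.016824081540107727), (0.14194002747535706, 0.14255806803703308), 84.83157348632812) [[ 0.44085684 -0.08108446]
 [ 0.5828353  -0.09392662]
 [ 0.5956218   0.0474363 ]
 [ 0.45364332  0.06027846]]
big zmax 0.055853760030943146
 steel ((0.5807433724403381, 0.23422670364379883), (0.06627561151981354, 0.04582580551505089), 
[... 591 characters left out ...]
972, 0.23649999499320984], [0.4975999891757965, 0.26829999685287476]]
 block 91 ((0.46405187249183655, 0.23892375826835632), (0.015602238476276398, 0.014807149767875671), 15.93669319152832) [0.4638002  0.23817119 0.03908422]
small zmax 0.03134356658570408
 steel ((0.41366884112358093, 0.2004503309726715), (0.025773324072360992, 0.025790385901927948), 38.958457946777344) [[0.3955000042915344, 0.20239999890327454], [0.41179999709129333, 0.18230000138282776], [0.4318000078201294, 0.19850000739097595], [0.4156000018119812, 0.21860000491142273]]
 block 51 ((0.3988387882709503, 0.18941393494606018), (0.012502165511250496, 0.009594481438398361), 32.43958282470703) [0.39852276 0.18858103 0.02954392]
```

View pics/clips0.png

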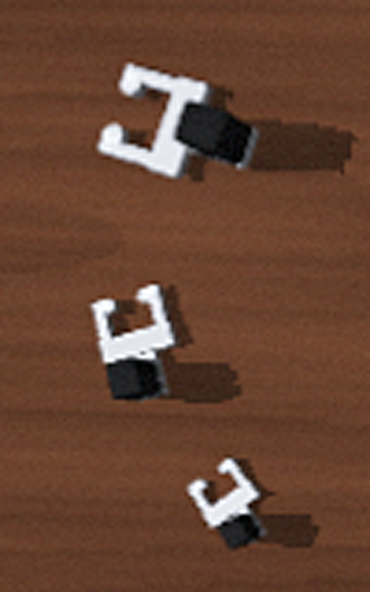

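View pics/tray0.png

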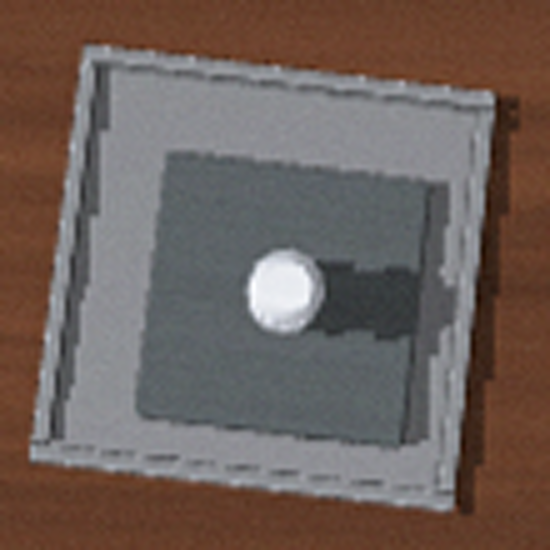

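```bash
python3 - <<'E'
from h import *
import pickle
c=pickle.load(open('side0.pkl','rb')); ct=pickle.load(open('top0.pkl','rb'));P=cloud(c)
print('desk',np.nanmedian(P[380:440,200:230,2]),np.nanmedian(P[300:320,420:440,2]))
X=P.reshape(-1,3)
def sel(x0,x1,y0,y1,z0,z1): 
    a=X[(X[:,0]>x0)&(X[:,0]<x1)&(X[:,1]>y0)&(X[:,1]<y1)&(X[:,2]>z0)&(X[:,2]<z1)];return a
t=sel(.47,.57,-.32,-.22,.0225,.0275);print('roll',len(t),cv2.minEnclosingCircle(t[:,:2].astype(np.float32)),(t.min(0)+t.max(0))/2)
t=sel(.48,.55,-.06,.02,.059,.07);print('head',len(t),(t.min(0)+t.max(0))/2,t.max(0)-t.min(0))
t=sel(.43,.50,.20,.27,.034,.045);print('block',len(t),cv2.minAreaRect(t[:,:2].astype(np.float32)))
t=sel(.47,.52,.21,.28,.0055,.0105);print('steel',len(t),cv2.minAreaRect(t[:,:2].astype(np.float32)))
# roll ellipse side
I=c['img'].astype(int);
m=np.zeros((480,640),np.uint8);m[180:225,420:480]=(I.min(2)>120)[180:225,420:480]*255
u,v=np.nonzero(m)[::-1];print('roll px',u.min(),u.max(),v.min(),v.max())
for n,p in dict(roll=(.5187,-.272,.025),head=(.510,-.0225,.0625),headside=(.510,-.0225,.0575),blk=(.464,.2385,.039)).items(): print(n,proj(c,p),proj(ct,p))
for r,z,ctr in((.031,.025,(.5187,-.272)),(.012,.0575,(.51,-.0225))):
    a=np.linspace(0,6.28,60);W=np.c_[ctr[0]+r*np.cos(a),ctr[1]+r*np.sin(a),0*a+z];
    for cc in(c,ct): q=proj(cc,W);print(q.min(0),q.max(0))
m=np.zeros((480,640),np.uint8);m[232:275,355:385]=(I.min(2)>125)[232:275,355:385]*255
u,v=np.nonzero(m)[::-1];print('head px',u.min(),u.max(),v.min(),v.max())
E
python3 crop.py pics/side0.png 340 220 400 290 8 pics/s1.png
```

```text
desk 0.0001239710142872213 0.000542771366892345
roll 396 ((0.5177318453788757, -0.2706901431083679), 0.03284141793847084) [ 0.51932109 -0.26985389  0.02501744]
head 105 [ 0.50929799 -0.0182558   0.06204545] [0.02023057 0.02197695 0.00571905]
block 139 ((0.463915079832077, 0.24316154420375824), (0.01626649685204029, 0.014618493616580963), 18.14200782775879)
steel 274 ((0.48720601201057434, 0.2507980763912201), (0.031869154423475266, 0.031631242483854294), 14.847075462341309)
roll px 431 465 189 217
roll [[449.25512975 197.0955055 ]] [[486.48875586 277.83362834]]
head [[369.68791984 238.83657673]] [[336.71639388 277.16628367]]
headside [[369.45560664 241.51537526]] [[336.63682655 277.40326897]]
blk [[265.12504481 356.9328909 ]] [[173.65036565 301.8586489 ]]
[432.36638202 188.47881444] [466.18753983 206.13592558]
[468.00180531 259.27321349] [504.92510197 296.60581671]
[361.58169696 236.97011941] [377.33750589 246.16630118]
[329.03629065 269.82501074] [344.22502483 285.01801027]
head px 360 384 232 269
```

View pics/s1.png

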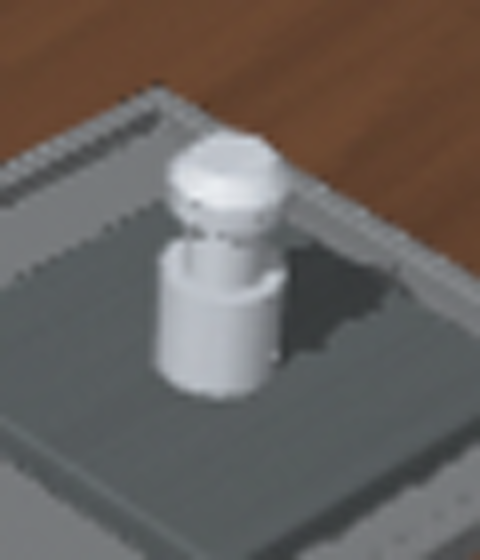

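The side view agrees: the head centre is at (368.6,241), with 369.4 predicted. Top and side differ by about 2-4 mm in y, so I'll average them. Next is the first move.

```bash
cat >> h.py <<'E'
def yaw(o):
    from scipy.spatial.transform import Rotation as R
    return R.from_quat(o['tool_rot']).as_matrix()
def go(p,yw=None):
    o=telemetry.get_obs();M=yaw(o);y0=np.degrees(np.arctan2(M[1,0],M[0,0]))
    d=M.T@(np.array(p)-o['position'])*1000
    print('t',o['time'],'pos',o['position'].round(4),'yaw',y0.round(2),'tilt',np.degrees(np.arccos(-M[2,2])).round(2),'w',round(o['grip_width'],4),'F',o['ft_force'].round(2))
    print('   dxyz mm',d.round(2),'rz',None if yw is None else round(y0-yw,2))
E
python3 - <<'E'
from h import *
import pickle
c=pickle.load(open('top0.pkl','rb'));P=cloud(c)
print(P[180:400:30,595],P[390,600],P[300,586:600:2,:])
go((.30,-.36,.16),18);go((.5185,-.271,.12),18);go((.5185,-.271,.024),18)
E
```

```text
[[ 0.69076365 -0.46205934  0.03397195]
 [ 0.63887596 -0.46080437  0.03030206]
 [ 0.587871   -0.46061337  0.02521476]
 [ 0.53717505 -0.46030741  0.02066643]
 [ 0.48694686 -0.46165078  0.0136478 ]
 [ 0.43679394 -0.46072805  0.01082674]
 [ 0.38699221 -0.46066973  0.00686856]
 [ 0.33728275 -0.46136499  0.00194407]] [ 0.33733631 -0.47019512  0.00166047] [[ 4.87138427e-01 -4.53499491e-01  2.84367907e-04]
 [ 4.87211705e-01 -4.56953499e-01  4.48180876e-04]
 [ 4.87127414e-01 -4.58197801e-01  4.45739746e-03]
 [ 4.87239091e-01 -4.62189350e-01  3.66780652e-03]
 [ 4.86978264e-01 -4.60902373e-01  1.19347172e-02]
 [ 4.86754798e-01 -4.60102506e-01  1.92520666e-02]
 [ 4.86633724e-01 -4.60731195e-01  2.40535563e-02]]
t 0.1 pos [ 0.1946 -0.5932  0.2069] yaw 18.15 tilt 0.12 w 0.0873 F [-0.52  0.12  0.01]
   dxyz mm [ 172.76 -188.66   47.29] rz 0.15
t 0.1 pos [ 0.1946 -0.5932  0.2069] yaw 18.15 tilt 0.12 w 0.0873 F [-0.52  0.12  0.01]
   dxyz mm [ 408.1 -205.1   87.4] rz 0.15
t 0.1 pos [ 0.1946 -0.5932  0.2069] yaw 18.15 tilt 0.12 w 0.0873 F [-0.52  0.12  0.01]
   dxyz mm [ 408.06 -204.91  183.4 ] rz 0.15
```

step_arm(
  targets=[
    {"dx": 0.035,"dy": -0.038,"dz": 0.01},
    {"dx": 0.07,"dy": -0.076,"dz": 0.02},
    {"dx": 0.105,"dy": -0.114,"dz": 0.03},
    {"dx": 0.14,"dy": -0.152,"dz": 0.04},
    {"dx": 0.173,"dy": -0.188,"dz": 0.047},
  ],
  gripper=1,
)

```text
invalid input
```

```bash
python3 -c "
from h import *
go((.5185,-.271,.12),18);go((.5185,-.271,.08),18)"
```

```text
t 0.1 pos [ 0.1946 -0.5932  0.2069] yaw 18.15 tilt 0.12 w 0.0873 F [-0.52  0.12  0.01]
   dxyz mm [ 408.1 -205.1   87.4] rz 0.15
t 0.1 pos [ 0.1946 -0.5932  0.2069] yaw 18.15 tilt 0.12 w 0.0873 F [-0.52  0.12  0.01]
   dxyz mm [ 408.08 -205.02  127.4 ] rz 0.15
```

step_arm(
  targets=[
    {"dx": 0.035,"dy": -0.038,"dz": 0.01,"rx": 0,"ry": 0,"rz": 0},
    {"dx": 0.07,"dy": -0.076,"dz": 0.02,"rx": 0,"ry": 0,"rz": 0},
    {"dx": 0.105,"dy": -0.114,"dz": 0.03,"rx": 0,"ry": 0,"rz": 0},
    {"dx": 0.14,"dy": -0.152,"dz": 0.04,"rx": 0,"ry": 0,"rz": 0},
    {"dx": 0.173,"dy": -0.188,"dz": 0.047,"rx": 0,"ry": 0,"rz": 0},
  ],
  gripper=1,
)

```text
time: 0.72
position: [0.3007, -0.3586, 0.1597]
tool_rot: [0.988, 0.158, -0.0, -0.001]
ft_force: [0.6, 0.5, 0.3]
grip_width: 0.0866
```

```bash
python3 -c "
from h import *
go((.5185,-.271,.12),18);go((.5185,-.271,.08),18)"
```

```text
t 0.725 pos [ 0.3007 -0.3586  0.1597] yaw 18.14 tilt 0.17 w 0.0866 F [0.61 0.51 0.33]
   dxyz mm [234.19 -15.31  39.84] rz 0.14
t 0.725 pos [ 0.3007 -0.3586  0.1597] yaw 18.14 tilt 0.17 w 0.0866 F [0.61 0.51 0.33]
   dxyz mm [234.18 -15.19  79.84] rz 0.14
```

step_arm(
  targets=[
    {"dx": 0.06,"dy": -0.004,"dz": 0.02,"rx": 0,"ry": 0,"rz": 0},
    {"dx": 0.12,"dy": -0.008,"dz": 0.035,"rx": 0,"ry": 0,"rz": 0},
    {"dx": 0.18,"dy": -0.012,"dz": 0.05,"rx": 0,"ry": 0,"rz": 0},
    {"dx": 0.234,"dy": -0.015,"dz": 0.065,"rx": 0,"ry": 0,"rz": 0},
    {"dx": 0.234,"dy": -0.015,"dz": 0.08,"rx": 0,"ry": 0,"rz": 0},
  ],
  gripper=1,
)

```text
time: 1.35
position: [0.522, -0.2697, 0.079]
tool_rot: [0.987, 0.16, 0.001, -0.001]
ft_force: [1.1, -0.4, -0.6]
grip_width: 0.0872
```

```bash
python3 -c "
from h import *
c=viewer.camera('side');save(c,'s2');c=viewer.camera('top');save(c,'t2')
go((.5185,-.271,.025),18)"
```

```text
t 1.45 pos [ 0.5168 -0.2695  0.0776] yaw 18.23 tilt 0.46 w 0.0873 F [-0.02 -0.19 -0.4 ]
   dxyz mm [ 1.29  2.34 52.6 ] rz 0.23
```

View pics/s2.png

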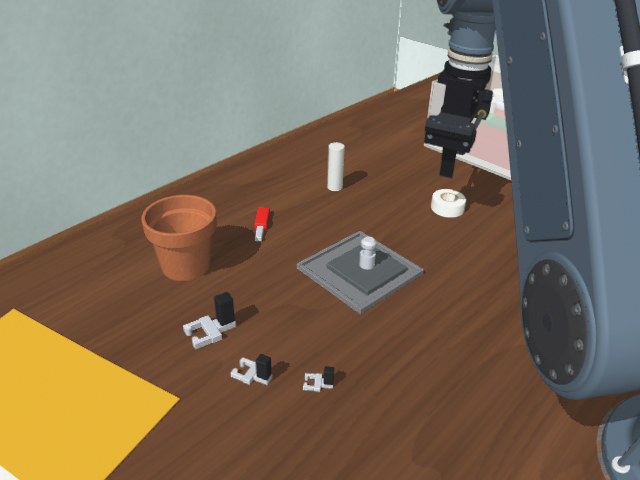

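The gripper is over the roll (448,203). I'll descend and grip.

step_arm(
  targets=[
    {"dx": 0.001,"dy": 0.002,"dz": 0.02,"rx": 0,"ry": 0,"rz": 0},
    {"dx": 0.001,"dy": 0.002,"dz": 0.04,"rx": 0,"ry": 0,"rz": 0},
    {"dx": 0.001,"dy": 0.002,"dz": 0.052,"rx": 0,"ry": 0,"rz": 0},
    {"dx": 0.001,"dy": 0.002,"dz": 0.052,"rx": 0,"ry": 0,"rz": 0},
    {"dx": 0.001,"dy": 0.002,"dz": 0.052,"rx": 0,"ry": 0,"rz": 0},
  ],
  gripper=1,
)

```text
time: 2.08
position: [0.5181, -0.2714, 0.0263]
tool_rot: [0.987, 0.158, -0.002, -0.003]
ft_force: [0.5, -0.9, 0.2]
grip_width: 0.087
```

step_arm(
  targets=[
    {"dx": 0,"dy": 0,"dz": 0,"rx": 0,"ry": 0,"rz": 0},
    {"dx": 0,"dy": 0,"dz": 0,"rx": 0,"ry": 0,"rz": 0},
    {"dx": 0,"dy": 0,"dz": 0,"rx": 0,"ry": 0,"rz": 0},
    {"dx": 0,"dy": 0,"dz": 0,"rx": 0,"ry": 0,"rz": 0},
    {"dx": 0,"dy": 0,"dz": 0,"rx": 0,"ry": 0,"rz": 0},
  ],
  gripper=0.6,
  force=15,
)

```text
time: 2.7
position: [0.5182, -0.2714, 0.0263]
tool_rot: [0.987, 0.158, -0.002, -0.003]
ft_force: [-0.4, -1.2, -0.3]
grip_width: 0.0537
```

```bash
python3 -c "
from h import *
c=viewer.camera('side');save(c,'s3');c=viewer.camera('top');save(c,'t3')
go((.5185,-.271,.025),18)"
python3 crop.py pics/s3.png 380 100 520 240 4 pics/s3c.png;python3 crop.py pics/t3.png 420 200 560 340 4 pics/t3c.png
```

```text
t 2.8 pos [ 0.5182 -0.2714  0.0263] yaw 18.19 tilt 0.4 w 0.0527 F [-0.26  0.05 -0.71]
   dxyz mm [ 0.43 -0.23  1.25] rz 0.19
```

View pics/s3c.png

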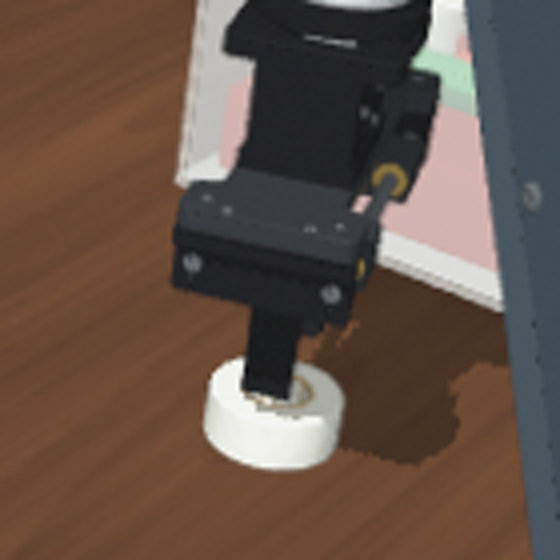

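View pics/t3c.png

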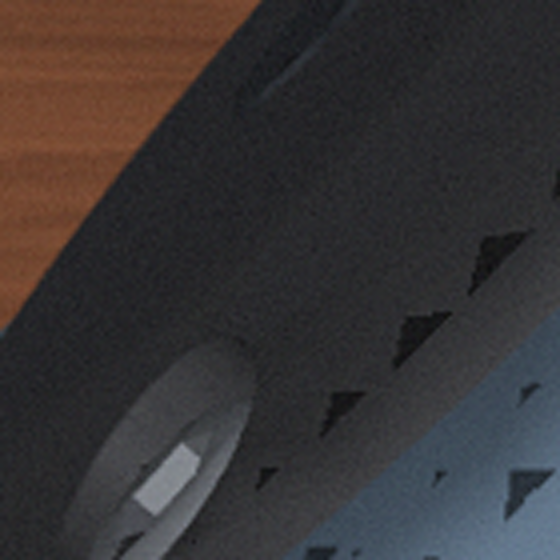

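```bash
python3 -c "
from h import *
c=viewer.camera('side');P=cloud(c)
o=telemetry.get_obs();M=yaw(o)
for z in (.019,0,-.03):
  for s in(-1,1): print(z,s,proj(c,o['position']+M@[0,s*.027,z]),proj(c,o['position']+M@[0,s*.042,z]))
I=c['img'].astype(int)
m=(I.max(2)<60)
for v in range(180,202,3):
  u=np.nonzero(m[v,430:465])[0]+430
  print(v,u.min() if len(u) else 0,u.max() if len(u) else 0,[P[v,x].round(3).tolist() for x in u[1:-1:4]])
"

```

```text
0.019 -1 [[444.34296463 212.5791475 ]] [[442.27143236 216.60280716]]
0.019 1 [[451.41926461 198.8011685 ]] [[453.2850834 195.1596305]]
0 -1 [[445.80957903 203.63737595]] [[443.73842755 207.60022457]]
0 1 [[452.88019515 190.07749413]] [[454.74339146 186.49613749]]
-0.03 -1 [[448.16396045 189.16077194]] [[446.09441234 193.0190694 ]]
-0.03 1 [[455.22209511 175.97406216]] [[457.08020866 172.49522752]]
180 443 464 [[0.513, -0.232, 0.079], [0.508, -0.235, 0.08], [0.498, -0.231, 0.086], [0.525, -0.299, 0.048], [0.464, -0.194, 0.115]]
183 442 459 [[0.514, -0.232, 0.073], [0.51, -0.239, 0.072], [0.5, -0.234, 0.078], [0.523, -0.294, 0.044]]
186 442 453 [[0.515, -0.235, 0.065], [0.507, -0.235, 0.068], [0.502, -0.239, 0.069]]
189 442 453 [[0.514, -0.235, 0.059], [0.508, -0.238, 0.061], [0.499, -0.236, 0.065]]
192 441 452 [[0.515, -0.234, 0.053], [0.51, -0.24, 0.053], [0.504, -0.242, 0.055]]
195 441 452 [[0.515, -0.236, 0.047], [0.507, -0.236, 0.05], [0.502, -0.241, 0.05]]
198 447 451 [[0.503, -0.238, 0.044]]
201 0 0 []
```

The fingertips show at z≈0.045 in the side view (px 447,198). Telemetry implies 0.007, so the real gripper is about 38 mm higher than the stated TCP, and the fingers closed above the untouched roll. I'll open, go down in checked steps and look again.

step_arm(
  targets=[
    {"dx": 0,"dy": 0,"dz": 0,"rx": 0,"ry": 0,"rz": 0},
    {"dx": 0,"dy": 0,"dz": 0,"rx": 0,"ry": 0,"rz": 0},
    {"dx": 0,"dy": 0,"dz": 0,"rx": 0,"ry": 0,"rz": 0},
    {"dx": 0,"dy": 0,"dz": 0.003,"rx": 0,"ry": 0,"rz": 0},
    {"dx": 0,"dy": 0,"dz": 0.01,"rx": 0,"ry": 0,"rz": 0},
  ],
  gripper=1,
)

```text
time: 3.48
position: [0.5184, -0.2715, 0.0162]
tool_rot: [0.987, 0.158, -0.001, -0.003]
ft_force: [0.8, -0.7, -0.1]
grip_width: 0.0857
```

```bash
python3 -c "
from h import *
c=viewer.camera('side');save(c,'s4');P=cloud(c);go((.5185,-.271,.01),18)
o=telemetry.get_obs();print(o['q'])
I=c['img'].astype(int)
m=(I.max(2)<60)
for v in range(150,215,4):
  u=np.nonzero(m[v,420:475])[0]+420
  print(v,u.min() if len(u) else 0,u.max() if len(u) else 0,[P[v,x].round(3).tolist() for x in u[1:-1:5]])
"
python3 crop.py pics/s4.png 380 100 520 240 4 pics/s4c.png
```

```text
t 3.525 pos [ 0.5176 -0.271   0.0151] yaw 18.19 tilt 0.48 w 0.0863 F [ 0.74 -0.43 -0.96]
   dxyz mm [0.85 0.34 5.05] rz 0.19
[-0.67428706  0.75125897  1.66400011  0.002291    0.7346577   0.57732666]
150 452 469 [[0.502, -0.225, 0.144], [0.493, -0.226, 0.147], [0.487, -0.231, 0.147], [0.483, -0.243, 0.145]]
154 467 467 []
158 424 426 [[0.52, -0.17, 0.142]]
162 423 470 [[0.523, -0.173, 0.133]]
166 423 472 [[0.525, -0.177, 0.123], [0.515, -0.176, 0.127], [0.507, -0.178, 0.13], [0.499, -0.181, 0.131], [0.491, -0.182, 0.134]]
170 423 471 [[0.525, -0.18, 0.114], [0.509, -0.185, 0.119], [0.501, -0.186, 0.122], [0.489, -0.182, 0.128], [0.482, -0.186, 0.129], [0.475, -0.188, 0.131], [0.465, -0.186, 0.135], [0.456, -0.199, 0.134]]
174 422 471 [[0.525, -0.178, 0.107], [0.518, -0.182, 0.109], [0.51, -0.184, 0.111], [0.502, -0.186, 0.114], [0.494, -0.188, 0.116], [0.485, -0.19, 0.119], [0.478, -0.194, 0.12], [nan, nan, nan], [0.46, -0.192, 0.128], [0.459, -0.207, 0.123]]
178 428 469 [[0.515, -0.182, 0.102], [0.507, -0.185, 0.104], [0.498, -0.186, 0.108], [0.492, -0.191, 0.108], [0.484, -0.192, 0.111], [0.476, -0.195, 0.113], [0.46, -0.199, 0.118]]
182 440 466 [[0.508, -0.212, 0.085], [0.486, -0.189, 0.104], [0.479, -0.193, 0.105], [0.472, -0.197, 0.106], [0.463, -0.195, 0.111]]
186 440 465 [[0.509, -0.216, 0.076], [0.5, -0.217, 0.079], [0.491, -0.218, 0.082], [0.458, -0.2, 0.103]]
190 439 451 [[0.51, -0.217, 0.067], [0.501, -0.218, 0.07], [0.492, -0.22, 0.073]]
194 439 450 [[0.509, -0.217, 0.059], [0.501, -0.22, 0.062]]
198 438 450 [[0.51, -0.217, 0.051], [0.503, -0.222, 0.052], [0.493, -0.222, 0.056]]
202 438 449 [[0.51, -0.22, 0.041], [0.502, -0.223, 0.043]]
206 438 448 [[0.509, -0.22, 0.034], [0.501, -0.224, 0.035]]
210 0 0 []
214 0 0 []
```

View pics/s4c.png

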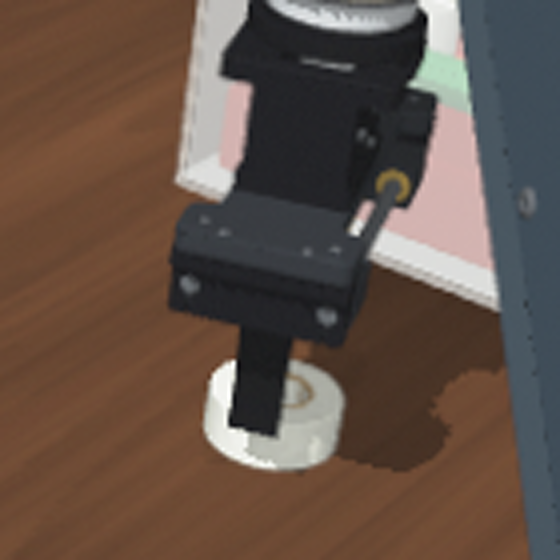

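step_arm(
  targets=[
    {"dx": 0.001,"dy": 0,"dz": 0.006,"rx": 0,"ry": 0,"rz": 0},
    {"dx": 0.001,"dy": 0,"dz": 0.011,"rx": 0,"ry": 0,"rz": 0},
    {"dx": 0.001,"dy": 0,"dz": 0.016,"rx": 0,"ry": 0,"rz": 0},
    {"dx": 0.001,"dy": 0,"dz": 0.018,"rx": 0,"ry": 0,"rz": 0},
    {"dx": 0.001,"dy": 0,"dz": 0.018,"rx": 0,"ry": 0,"rz": 0},
  ],
  gripper=1,
)

```text
time: 4.15
position: [0.5184, -0.2705, -0.0031]
tool_rot: [0.987, 0.158, -0.002, -0.004]
ft_force: [-0.4, -0.2, 0.2]
grip_width: 0.087
```

```bash
python3 -c "
from h import *
c=viewer.camera('side');save(c,'s5');P=cloud(c);go((.5185,-.271,.01),18)
I=c['img'].astype(int)
m=(I.max(2)<60)
for v in range(182,225,3):
  u=np.nonzero(m[v,420:475])[0]+420
  print(v,u.min() if len(u) else 0,u.max() if len(u) else 0,[P[v,x].round(3).tolist() for x in u[1:-1:5]])
"
python3 crop.py pics/s5.png 380 100 520 240 4 pics/s5c.png
```

```text
t 4.2 pos [ 0.5185 -0.2706 -0.0029] yaw 18.19 tilt 0.48 w 0.0871 F [-0.4   0.67 -0.59]
   dxyz mm [ -0.16   0.29 -12.93] rz 0.19
182 421 469 [[0.523, -0.174, 0.095], [0.51, -0.182, 0.097], [0.502, -0.184, 0.099], [0.494, -0.187, 0.101], [0.487, -0.19, 0.103], [0.476, -0.188, 0.108], [0.468, -0.189, 0.111], [0.461, -0.192, 0.113], [0.458, -0.204, 0.11]]
185 421 468 [[0.524, -0.177, 0.087], [0.517, -0.182, 0.089], [0.507, -0.181, 0.093], [0.499, -0.185, 0.094], [0.491, -0.187, 0.097], [0.484, -0.191, 0.098], [0.477, -0.194, 0.1], [0.469, -0.195, 0.103], [0.459, -0.193, 0.108], [0.461, -0.215, 0.098]]
188 425 466 [[0.517, -0.18, 0.083], [0.509, -0.183, 0.085], [0.502, -0.187, 0.087], [nan, nan, nan], [0.484, -0.188, 0.093], [0.477, -0.193, 0.095], [0.47, -0.196, 0.096]]
191 438 465 [[0.495, -0.186, 0.085], [0.486, -0.188, 0.087], [0.48, -0.192, 0.088], [0.473, -0.197, 0.089], [0.46, -0.199, 0.094]]
194 438 464 [[0.507, -0.211, 0.063], [0.5, -0.214, 0.064], [0.492, -0.217, 0.067], [0.47, -0.193, 0.086], [0.464, -0.199, 0.086]]
197 438 449 [[0.508, -0.213, 0.056], [0.5, -0.216, 0.058]]
200 437 449 [[0.509, -0.214, 0.048], [0.501, -0.217, 0.051], [0.493, -0.219, 0.053]]
203 437 448 [[0.51, -0.217, 0.041], [0.5, -0.217, 0.045]]
206 437 448 [[0.51, -0.218, 0.034], [0.501, -0.22, 0.037]]
209 436 447 [[0.509, -0.216, 0.029], [0.503, -0.222, 0.029]]
212 436 447 [[0.511, -0.221, 0.019], [0.501, -0.22, 0.024]]
215 435 446 [[0.51, -0.216, 0.016], [0.502, -0.22, 0.018]]
218 443 447 [[0.506, -0.241, -0.001]]
221 0 0 []
224 0 0 []
```

View pics/s5c.png

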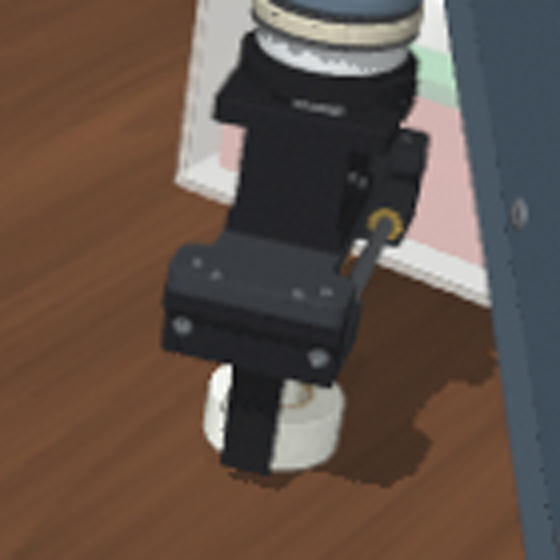

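The tips are now at z≈0.012 beside the roll. I'll go 3 mm lower and close.

step_arm(
  targets=[
    {"dx": 0,"dy": 0,"dz": 0.003,"rx": 0,"ry": 0,"rz": 0},
    {"dx": 0,"dy": 0,"dz": 0.003,"rx": 0,"ry": 0,"rz": 0},
    {"dx": 0,"dy": 0,"dz": 0.003,"rx": 0,"ry": 0,"rz": 0},
    {"dx": 0,"dy": 0,"dz": 0.003,"rx": 0,"ry": 0,"rz": 0},
    {"dx": 0,"dy": 0,"dz": 0.003,"rx": 0,"ry": 0,"rz": 0},
  ],
  gripper=0.55,
  force=15,
)

```text
time: 4.82
position: [0.5186, -0.2707, -0.0058]
tool_rot: [0.987, 0.158, -0.002, -0.003]
ft_force: [0.2, -0.3, 0.5]
grip_width: 0.0605
```

```bash
python3 -c "
from h import *
go((.5185,-.271,.08),18);go((.5098,-.0205,.08))"
```

```text
t 4.825 pos [ 0.5186 -0.2707 -0.0058] yaw 18.19 tilt 0.46 w 0.0605 F [ 0.2  -0.26  0.47]
   dxyz mm [ -0.48  -0.38 -85.84] rz 0.19
t 4.825 pos [ 0.5186 -0.2707 -0.0058] yaw 18.19 tilt 0.46 w 0.0605 F [ 0.2  -0.26  0.47]
   dxyz mm [  69.45 -241.08  -84.27] rz None
```

step_arm(
  targets=[
    {"dx": 0,"dy": 0,"dz": -0.04,"rx": 0,"ry": 0,"rz": 0},
    {"dx": 0,"dy": 0,"dz": -0.08,"rx": 0,"ry": 0,"rz": 0},
    {"dx": 0.015,"dy": -0.05,"dz": -0.085,"rx": 0,"ry": 0,"rz": 0},
    {"dx": 0.03,"dy": -0.1,"dz": -0.085,"rx": 0,"ry": 0,"rz": 0},
    {"dx": 0.045,"dy": -0.15,"dz": -0.085,"rx": 0,"ry": 0,"rz": 0},
  ],
)

```text
time: 5.45
position: [0.5147, -0.1133, 0.0804]
tool_rot: [0.987, 0.158, -0.002, -0.003]
ft_force: [0.4, -0.7, -0.6]
grip_width: 0.0604
```

```bash
python3 -c "
from h import *
c=viewer.camera('side');save(c,'s6')
go((.5098,-.0205,.08),18)"
```

```text
t 5.5 pos [ 0.5116 -0.1062  0.0799] yaw 18.34 tilt 0.92 w 0.0607 F [-2.8   4.1  -0.97]
   dxyz mm [ 25.29 -81.86   0.98] rz 0.34
```

View pics/s6.png

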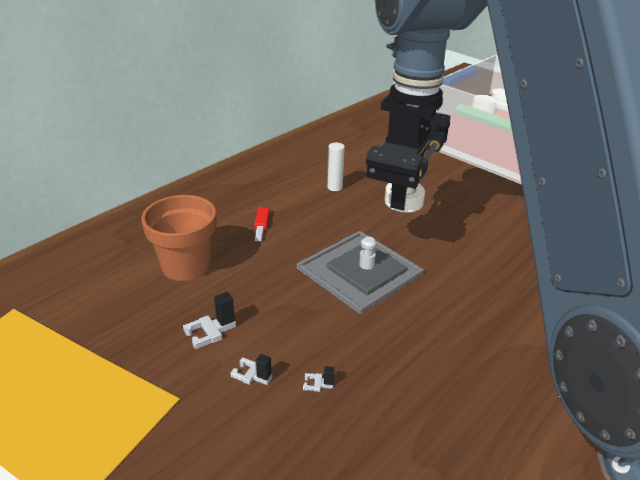

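The roll is held, at (405,196). Next I'll bring it over the spindle.

step_arm(
  targets=[
    {"dx": 0.013,"dy": -0.041,"dz": 0,"rx": 0,"ry": 0,"rz": 0},
    {"dx": 0.025,"dy": -0.082,"dz": 0,"rx": 0,"ry": 0,"rz": 0},
    {"dx": 0.025,"dy": -0.082,"dz": 0,"rx": 0,"ry": 0,"rz": 0},
    {"dx": 0.025,"dy": -0.082,"dz": 0,"rx": 0,"ry": 0,"rz": 0},
    {"dx": 0.025,"dy": -0.082,"dz": 0,"rx": 0,"ry": 0,"rz": 0},
  ],
)

```text
time: 6.12
position: [0.51, -0.0217, 0.081]
tool_rot: [0.987, 0.159, -0.004, -0.006]
ft_force: [-0.0, -0.8, -1.3]
grip_width: 0.0604
```

```bash
python3 -c "
from h import *
c=viewer.camera('side');save(c,'s7');P=cloud(c)
go((.5098,-.0205,.08),18)
I=c['img'].astype(int)
X=P[(I.min(2)>120)&(P[...,2]>.07)&(abs(P[...,0]-.51)<.06)&(abs(P[...,1]+.02)<.06)]
print(len(X),np.nanmin(X,0),np.nanmax(X,0))
o=telemetry.get_obs()
for z in(.085,.11):
  a=np.linspace(0,6.28,60);W=np.c_[.5098+.031*np.cos(a),-.0205+.031*np.sin(a),0*a+z];q=proj(c,W);print(z,q.min(0),q.max(0))
"
python3 crop.py pics/s7.png 300 130 440 290 4 pics/s7c.png
```

```text
t 6.175 pos [ 0.5099 -0.0217  0.081 ] yaw 18.24 tilt 0.89 w 0.0606 F [-0.5  -0.09 -1.55]
   dxyz mm [ 0.3  -1.15  0.98] rz 0.24
1284 [ 0.47552856 -0.07163525  0.08671701] [0.56728291 0.02689683 0.40791182]
0.085 [349.28307993 215.79881605] [390.77087727 239.20601932]
0.11 [350.14140215 201.95645167] [392.30292852 224.91449304]
```

View pics/s7c.png

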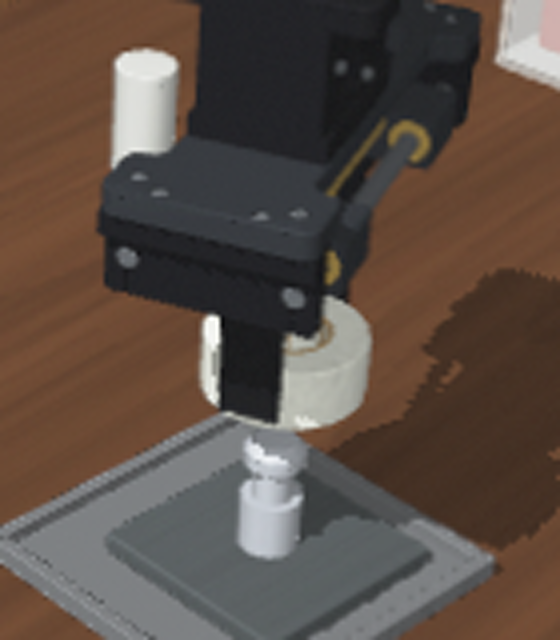

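```bash
cat >> h.py <<'E'
def circ(Q,r,x0):
    from scipy.optimize import least_squares
    f=least_squares(lambda p:np.hypot(Q[:,0]-p[0],Q[:,1]-p[1])-r,x0,loss='soft_l1',f_scale=.002)
    return f.x,np.sqrt(np.mean(f.fun**2))
E
python3 -c "
from h import *
c=viewer.camera('side');P=cloud(c);save(viewer.camera('top'),'t7')
I=c['img'].astype(int)
wh=(I.min(2)>100)
uv=np.mgrid[0:480,0:640]
roi=np.zeros((480,640),bool);roi[200:240,345:400]=1
X=P[roi&wh]
print('roll z range',np.nanpercentile(X[:,2],[1,99]))
top=X[X[:,2]>.106];print('top n',len(top),np.median(top[:,2]))
s=X[(X[:,2]>.090)&(X[:,2]<.107)];print(len(s),circ(s,.031,[.51,-.02]))
roi[:]=0;roi[235:275,350:385]=1
X=P[roi&wh]
s=X[(X[:,2]>.017)&(X[:,2]<.034)];print('shaft',len(s),circ(s,.012,[.51,-.02]))
s=X[(X[:,2]>.05)&(X[:,2]<.060)];print('head',len(s),circ(s,.012,[.51,-.02]))
# contour extents
m=(roi&wh)
for v in range(235,272,3):
  u=np.nonzero(m[v])[0]; print(v,u.min(),u.max(),end='; ')
a=np.linspace(0,6.28,90)
for z in (.0575,.03,.02): 
  q=proj(c,np.c_[.5098+.012*np.cos(a),-.0205+.012*np.sin(a),0*a+z]);print(z,q.min(0),q.max(0))
"

```

```text
roll z range [0.00105754 0.18016092]
top n 356 0.11172311861359419
292 (array([ 0.50996863, -0.02052311]), np.float64(0.004922815659856293))
shaft 134 (array([ 0.51049307, -0.0209379 ]), np.float64(0.001014188044203116))
head 77 (array([ 0.51079561, -0.0215288 ]), np.float64(0.001211813863607042))
235 350 383; 238 354 373; 241 350 376; 244 350 376; 247 350 374; 250 360 373; 253 359 375; 256 359 374; 259 359 374; 262 359 374; 265 359 373; 268 361 372; Traceback (most recent call last):
  File "<string>", line 19, in <module>
    u=np.nonzero(m[v])[0]; print(v,u.min(),u.max(),end='; ')
                                   ~~~~~^^
    return umr_minimum(a, axis, None, out, keepdims, initial, where)
ValueError: zero-size array to reduction operation minimum which has no identity
```

View pics/t7.png

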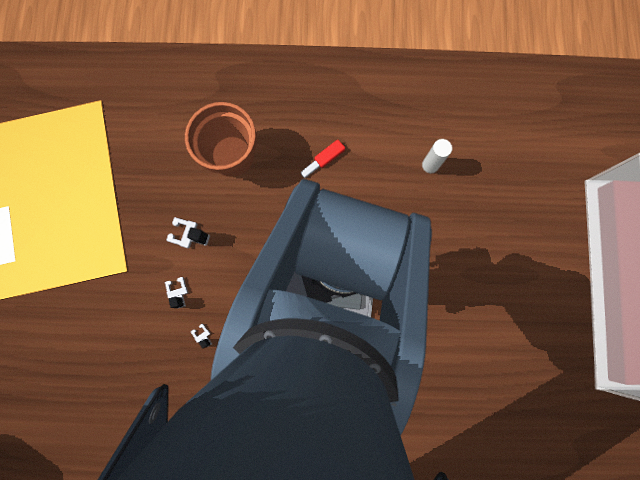

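The side-view depth puts the shaft at (0.5105,-0.021), the head at (0.5108,-0.0215) and the roll at (0.510,-0.0205), so they're aligned within about 1 mm. I'll also level the small tilt.

```bash
cat >> h.py <<'E'
def level():
    o=telemetry.get_obs();M=yaw(o);a=M.T@np.array([0,0,-1.]);v=np.cross([0,0,1],a);print('level rx,ry deg',np.degrees(v).round(2))
E
python3 -c "
from h import *
go((.5108,-.0214,.06),18);level()"
```

```text
t 6.275 pos [ 0.5097 -0.0215  0.081 ] yaw 18.24 tilt 0.9 w 0.0607 F [ 0.17 -0.42 -1.02]
   dxyz mm [ 1.22  0.56 20.95] rz 0.24
level rx,ry deg [-0.83  0.36  0.  ]
```

step_arm(
  targets=[
    {"dx": 0.001,"dy": 0,"dz": 0.007,"rx": -0.4,"ry": 0.2,"rz": 0},
    {"dx": 0.001,"dy": 0,"dz": 0.014,"rx": -0.8,"ry": 0.4,"rz": 0},
    {"dx": 0.001,"dy": 0,"dz": 0.02,"rx": -0.8,"ry": 0.4,"rz": 0},
    {"dx": 0.001,"dy": 0,"dz": 0.025,"rx": -0.8,"ry": 0.4,"rz": 0},
    {"dx": 0.001,"dy": 0,"dz": 0.03,"rx": -0.8,"ry": 0.4,"rz": 0},
  ],
)

```text
time: 6.9
position: [0.5104, -0.0208, 0.0505]
tool_rot: [0.987, 0.159, 0.0, -0.0]
ft_force: [0.8, -0.3, -1.4]
grip_width: 0.0611
```

```bash
python3 -c "
from h import *
c=viewer.camera('side');save(c,'s8')
go((.5108,-.0214,.01),18);level()"
python3 crop.py pics/s8.png 300 130 440 290 4 pics/s8c.png
```

```text
t 6.95 pos [ 0.51   -0.0207  0.0501] yaw 18.24 tilt 0.06 w 0.0607 F [-0.82  0.13 -1.55]
   dxyz mm [ 0.56  0.95 40.06] rz 0.24
level rx,ry deg [-0.06  0.01  0.  ]
```

View pics/s8c.png

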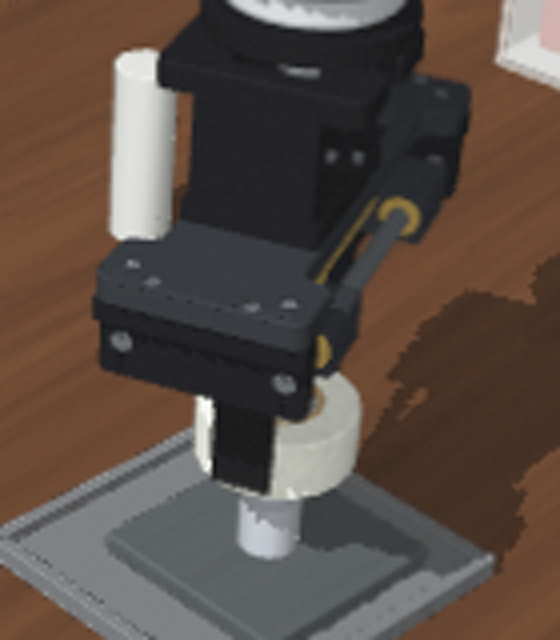

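The roll is threaded over the head and centred. I'll continue down, with contact expected at telemetry z≈0.008.

step_arm(
  targets=[
    {"dx": 0,"dy": 0,"dz": 0.008,"rx": 0,"ry": 0,"rz": 0},
    {"dx": 0,"dy": 0,"dz": 0.016,"rx": 0,"ry": 0,"rz": 0},
    {"dx": 0,"dy": 0,"dz": 0.024,"rx": 0,"ry": 0,"rz": 0},
    {"dx": 0,"dy": 0,"dz": 0.032,"rx": 0,"ry": 0,"rz": 0},
    {"dx": 0,"dy": 0,"dz": 0.038,"rx": 0,"ry": 0,"rz": 0},
  ],
)

```text
time: 7.58
position: [0.5098, -0.0207, 0.0114]
tool_rot: [0.987, 0.158, -0.0, -0.001]
ft_force: [-0.3, 0.1, -0.5]
grip_width: 0.061
```

```bash
python3 -c "
from h import *
c=viewer.camera('side');save(c,'s9')
go((.5108,-.0214,.0082),18);level()"
python3 crop.py pics/s9.png 300 130 440 290 4 pics/s9c.png
```

```text
t 7.625 pos [ 0.5094 -0.0206  0.0109] yaw 18.24 tilt 0.14 w 0.0608 F [ 0.56  0.66 -0.62]
   dxyz mm [1.03 1.21 2.7 ] rz 0.24
level rx,ry deg [-0.11  0.08  0.  ]
```

View pics/s9c.png

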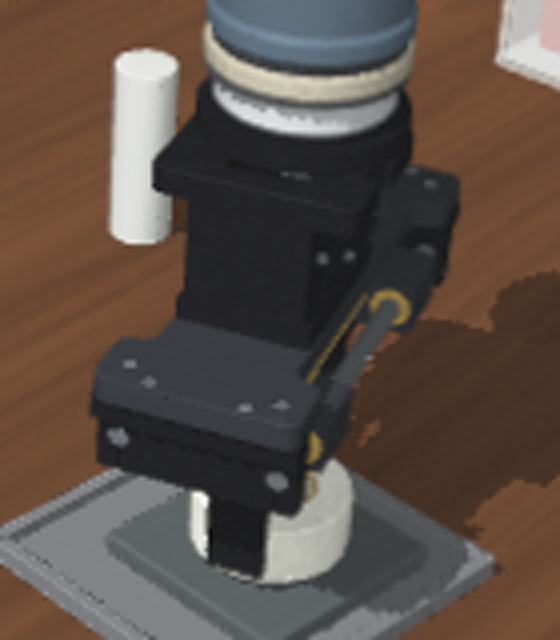

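step_arm(
  targets=[
    {"dx": 0,"dy": 0,"dz": 0.001,"rx": 0,"ry": 0,"rz": 0},
    {"dx": 0,"dy": 0,"dz": 0.002,"rx": 0,"ry": 0,"rz": 0},
    {"dx": 0,"dy": 0,"dz": 0.002,"rx": 0,"ry": 0,"rz": 0},
    {"dx": 0,"dy": 0,"dz": 0.002,"rx": 0,"ry": 0,"rz": 0},
    {"dx": 0,"dy": 0,"dz": 0.002,"rx": 0,"ry": 0,"rz": 0},
  ],
)

```text
time: 8.25
position: [0.5096, -0.0206, 0.0091]
tool_rot: [0.987, 0.158, -0.001, -0.001]
ft_force: [-0.9, -0.0, -0.4]
grip_width: 0.0608
```

step_arm(
  targets=[
    {"dx": 0,"dy": 0,"dz": 0,"rx": 0,"ry": 0,"rz": 0},
    {"dx": 0,"dy": 0,"dz": 0,"rx": 0,"ry": 0,"rz": 0},
    {"dx": 0,"dy": 0,"dz": 0,"rx": 0,"ry": 0,"rz": 0},
    {"dx": 0,"dy": 0,"dz": 0,"rx": 0,"ry": 0,"rz": 0},
    {"dx": 0,"dy": 0,"dz": 0,"rx": 0,"ry": 0,"rz": 0},
  ],
  gripper=1,
)

```text
time: 8.88
position: [0.5096, -0.0206, 0.0091]
tool_rot: [0.987, 0.158, -0.001, -0.001]
ft_force: [-0.1, -0.3, -0.3]
grip_width: 0.0868
```

step_arm(
  targets=[
    {"dx": 0,"dy": 0,"dz": -0.02,"rx": 0,"ry": 0,"rz": 0},
    {"dx": 0,"dy": 0,"dz": -0.06,"rx": 0,"ry": 0,"rz": 0},
    {"dx": 0,"dy": 0,"dz": -0.11,"rx": 0,"ry": 0,"rz": 0},
    {"dx": 0.01,"dy": -0.05,"dz": -0.12,"rx": 0,"ry": 0,"rz": 0},
    {"dx": 0.02,"dy": -0.11,"dz": -0.12,"rx": 0,"ry": 0,"rz": 0},
  ],
)

```text
time: 9.5
position: [0.496, 0.0902, 0.1309]
tool_rot: [0.988, 0.157, 0.002, -0.0]
ft_force: [1.0, 0.3, 0.3]
grip_width: 0.0869
```

```bash
python3 -c "
from h import *
c=viewer.camera('side');save(c,'s10')
go((.464,.2405,.08),18);level()"

```

```text
t 9.55 pos [0.4916 0.0976 0.1301] yaw 18.37 tilt 0.35 w 0.087 F [-1.03  3.82 -0.25]
   dxyz mm [  18.87 -144.02   50.94] rz 0.37
level rx,ry deg [-0.35  0.04  0.  ]
```

View pics/s10.png

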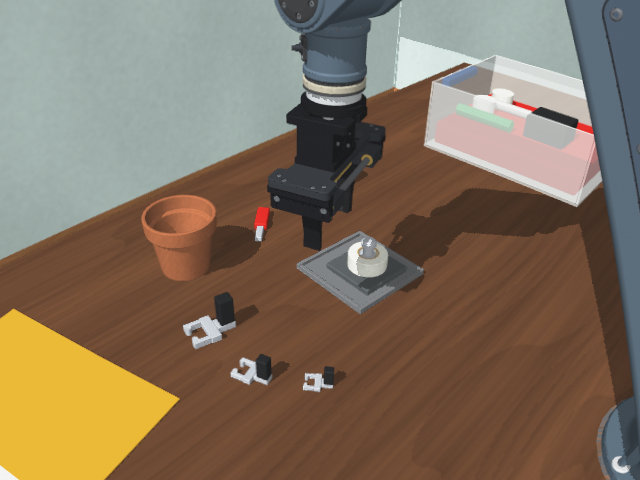

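The roll lies around the spindle at (367,258). Next is the middle clip.

step_arm(
  targets=[
    {"dx": 0.006,"dy": -0.048,"dz": 0.01,"rx": 0,"ry": 0,"rz": 0},
    {"dx": 0.012,"dy": -0.096,"dz": 0.02,"rx": 0,"ry": 0,"rz": 0},
    {"dx": 0.019,"dy": -0.144,"dz": 0.03,"rx": 0,"ry": 0,"rz": 0},
    {"dx": 0.019,"dy": -0.144,"dz": 0.051,"rx": 0,"ry": 0,"rz": 0},
    {"dx": 0.019,"dy": -0.144,"dz": 0.051,"rx": 0,"ry": 0,"rz": 0},
  ],
  gripper=0.6,
)

```text
time: 10.18
position: [0.4624, 0.2406, 0.0787]
tool_rot: [0.987, 0.16, -0.003, -0.003]
ft_force: [0.1, -0.3, 0.2]
grip_width: 0.0535
```

```bash
python3 -c "
from h import *
import pickle
go((.464,.2405,.03),18);level()
c=viewer.camera('side');save(c,'s11');ct=viewer.camera('top');save(ct,'t11')
pickle.dump(ct,open('t11.pkl','wb'))
"

```

```text
t 10.175 pos [0.4624 0.2406 0.0787] yaw 18.46 tilt 0.45 w 0.0535 F [ 0.13 -0.3   0.16]
   dxyz mm [ 1.69  0.89 48.67] rz 0.46
level rx,ry deg [-0.36  0.27  0.  ]
```

View pics/s11.png

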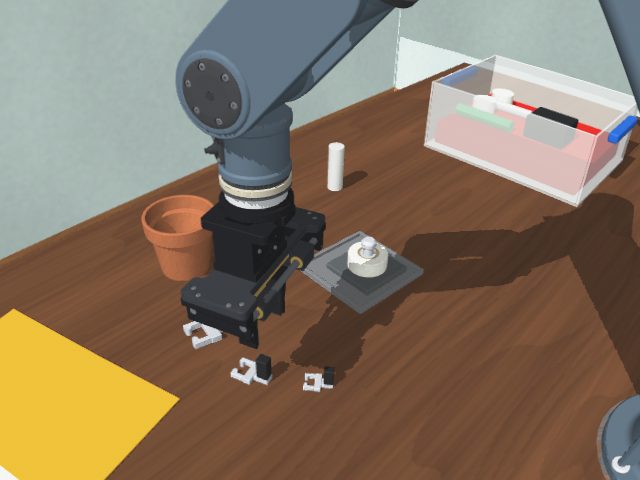

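View pics/t11.png

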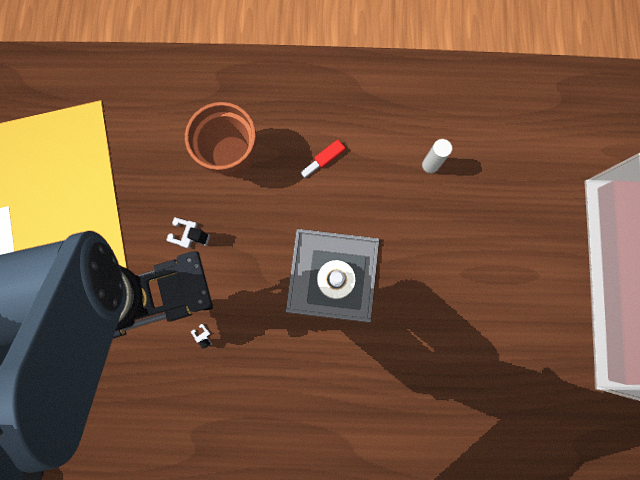

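step_arm(
  targets=[
    {"dx": 0.001,"dy": 0.001,"dz": 0.02,"rx": -0.4,"ry": 0.3,"rz": 0.5},
    {"dx": 0.002,"dy": 0.001,"dz": 0.035,"rx": -0.4,"ry": 0.3,"rz": 0.5},
    {"dx": 0.002,"dy": 0.001,"dz": 0.045,"rx": -0.4,"ry": 0.3,"rz": 0.5},
    {"dx": 0.002,"dy": 0.001,"dz": 0.045,"rx": -0.4,"ry": 0.3,"rz": 0.5},
    {"dx": 0.002,"dy": 0.001,"dz": 0.045,"rx": -0.4,"ry": 0.3,"rz": 0.5},
  ],
)

```text
time: 10.9
position: [0.4666, 0.24, 0.0353]
tool_rot: [0.988, 0.155, 0.002, 0.0]
ft_force: [0.3, -0.6, -1.1]
grip_width: 0.052
```

```bash
python3 -c "
from h import *
c=viewer.camera('side');save(c,'s12');P=cloud(c)
go((.464,.2405,-.004),18);level()
I=c['img'].astype(int);m=(I.max(2)<60)
for v in range(326,384,4):
  u=np.nonzero(m[v,225:300])[0]+225
  print(v,[(int(x),P[v,x].round(3).tolist()) for x in u[1:-1:5]])
"
python3 crop.py pics/s12.png 170 260 330 400 4 pics/s12c.png

```

```text
t 10.95 pos [0.4667 0.2401 0.0354] yaw 17.85 tilt 0.29 w 0.0525 F [ 0.1   0.03 -0.14]
   dxyz mm [-2.63 -1.2  39.41] rz -0.15
level rx,ry deg [ 0.05 -0.28  0.  ]
326 [(252, [0.424, 0.29, 0.154]), (261, [0.425, 0.276, 0.143]), (272, [0.419, 0.266, 0.141]), (277, [0.467, 0.214, 0.073])]
330 [(256, [0.424, 0.284, 0.145]), (261, [0.421, 0.28, 0.143]), (271, [0.418, 0.269, 0.138]), (276, [0.469, 0.214, 0.065]), (281, [0.466, 0.208, 0.063])]
334 [(255, [0.408, 0.3, 0.161]), (260, [0.416, 0.286, 0.145]), (265, [0.415, 0.28, 0.142]), (270, [0.417, 0.271, 0.134]), (275, [0.47, 0.215, 0.058]), (280, [0.466, 0.21, 0.057])]
338 [(251, [0.407, 0.306, 0.16]), (261, [0.415, 0.286, 0.14]), (266, [0.414, 0.28, 0.137]), (271, [0.418, 0.269, 0.126])]
342 [(248, [0.405, 0.311, 0.159]), (263, [0.413, 0.285, 0.135])]
346 [(244, [0.403, 0.318, 0.161]), (249, [0.405, 0.31, 0.153]), (263, [0.412, 0.286, 0.131])]
350 [(226, [0.426, 0.324, 0.143]), (231, [0.419, 0.323, 0.147]), (236, [0.411, 0.322, 0.152]), (248, [0.405, 0.312, 0.149]), (253, [0.414, 0.298, 0.132])]
354 [(226, [0.431, 0.321, 0.13]), (231, [0.4
[... 386 characters left out ...]
0.239, 0.04])]
362 [(233, [0.424, 0.318, 0.122]), (238, [0.417, 0.317, 0.126]), (243, [0.413, 0.314, 0.127]), (248, [0.406, 0.313, 0.131]), (253, [0.447, 0.273, 0.069]), (258, [0.465, 0.25, 0.038]), (263, [0.46, 0.246, 0.038]), (268, [0.459, 0.239, 0.034])]
366 [(242, [0.414, 0.314, 0.12]), (247, [0.409, 0.312, 0.123]), (252, [0.448, 0.273, 0.062]), (257, [0.449, 0.265, 0.055]), (262, [0.46, 0.248, 0.033]), (267, [0.456, 0.243, 0.033])]
370 [(253, [0.448, 0.273, 0.055]), (258, [0.466, 0.25, 0.022]), (263, [0.458, 0.248, 0.027]), (268, [0.456, 0.242, 0.023])]
374 [(258, [0.467, 0.249, 0.014]), (263, [0.459, 0.248, 0.02]), (268, [0.457, 0.241, 0.015])]
378 [(264, [0.458, 0.247, 0.011])]
382 []
```

View pics/s12c.png

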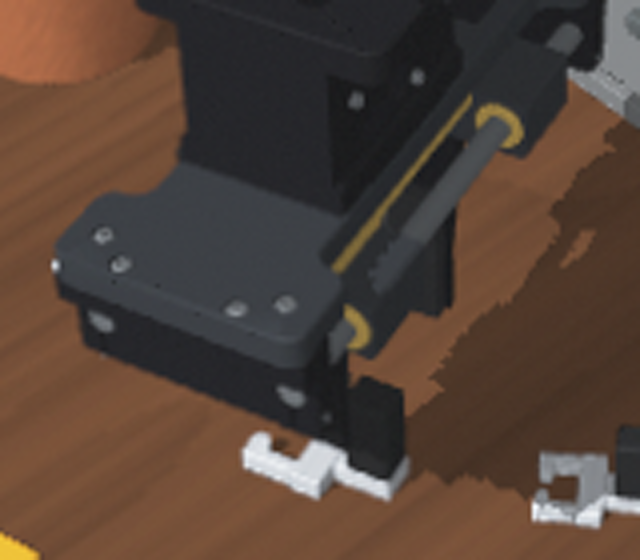

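step_arm(
  targets=[
    {"dx": -0.002,"dy": -0.001,"dz": 0.01,"rx": 0,"ry": -0.3,"rz": 0},
    {"dx": -0.002,"dy": -0.001,"dz": 0.02,"rx": 0,"ry": -0.3,"rz": 0},
    {"dx": -0.002,"dy": -0.001,"dz": 0.03,"rx": 0,"ry": -0.3,"rz": 0},
    {"dx": -0.002,"dy": -0.001,"dz": 0.037,"rx": 0,"ry": -0.3,"rz": 0},
    {"dx": -0.002,"dy": -0.001,"dz": 0.038,"rx": 0,"ry": -0.3,"rz": 0},
  ],
)

```text
time: 11.58
position: [0.4642, 0.2404, -0.0034]
tool_rot: [0.988, 0.155, -0.001, 0.001]
ft_force: [-0.3, -0.0, 0.4]
grip_width: 0.0522
```

```bash
python3 -c "
from h import *
c=viewer.camera('side');save(c,'s13')
go((.464,.2405,-.004),18);level()
"
python3 crop.py pics/s13.png 170 260 330 400 4 pics/s13c.png

```

```text
t 11.625 pos [ 0.4643  0.2404 -0.0031] yaw 17.85 tilt 0.09 w 0.0524 F [-0.51 -0.35 -1.48]
   dxyz mm [-0.3  -0.19  0.85] rz -0.15
level rx,ry deg [ 0.05  0.07 -0.  ]
```

View pics/s13c.png

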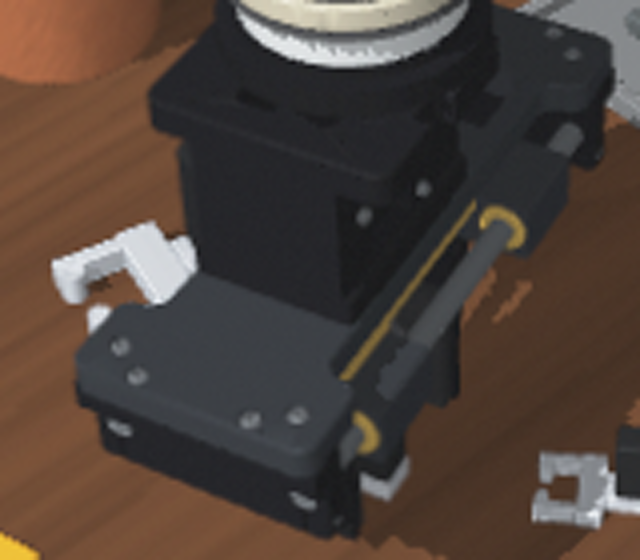

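step_arm(
  targets=[
    {"dx": 0,"dy": 0,"dz": 0,"rx": 0,"ry": 0,"rz": 0},
    {"dx": 0,"dy": 0,"dz": 0,"rx": 0,"ry": 0,"rz": 0},
    {"dx": 0,"dy": 0,"dz": 0,"rx": 0,"ry": 0,"rz": 0},
    {"dx": 0,"dy": 0,"dz": 0,"rx": 0,"ry": 0,"rz": 0},
    {"dx": 0,"dy": 0,"dz": 0,"rx": 0,"ry": 0,"rz": 0},
  ],
  gripper=0,
  force=45,
)

```text
time: 12.25
position: [0.4644, 0.2404, -0.003]
tool_rot: [0.988, 0.155, -0.0, 0.001]
ft_force: [0.2, 0.2, 1.1]
grip_width: 0.0137
```

```bash
python3 -c "
from h import *
go((.464,.2405,-.004),18);level()
import pickle
ct=pickle.load(open('t11.pkl','rb'));P=cloud(ct)
q=P[255:305,310:365].reshape(-1,3);h=q[(q[:,2]>.058)];print('head',len(h),(h.min(0)+h.max(0))/2,h.max(0)-h.min(0))
r=q[abs(q[:,2]-.039)<.004];print('roll',len(r),cv2.minEnclosingCircle(r[:,:2].astype(np.float32)))
"

```

```text
t 12.25 pos [ 0.4644  0.2404 -0.003 ] yaw 17.84 tilt 0.08 w 0.0137 F [0.25 0.15 1.12]
   dxyz mm [-0.37 -0.2   0.97] rz -0.16
level rx,ry deg [ 0.05  0.06 -0.  ]
head 177 [ 0.51046696 -0.02302268  0.06282971] [0.0221694  0.02225181 0.00933654]
roll 872 ((0.509506106376648, -0.021947896108031273), 0.031020380556583405)
```

The clip is gripped: the width is 13.7 mm and the block should be 14. I'll move behind the spindle on the tray's axis, at yaw -5.1°.

```bash
python3 -c "
from h import *
go((.44,-.0152,.06),-5.1);go((.45,.15,.05))
"

```

```text
t 12.25 pos [ 0.4644  0.2404 -0.003 ] yaw 17.84 tilt 0.08 w 0.0137 F [0.25 0.15 1.12]
   dxyz mm [-101.62  235.91  -62.71] rz 22.94
t 12.25 pos [ 0.4644  0.2404 -0.003 ] yaw 17.84 tilt 0.08 w 0.0137 F [0.25 0.15 1.12]
   dxyz mm [-41.48  81.71 -52.91] rz None
```

step_arm(
  targets=[
    {"dx": 0,"dy": 0,"dz": -0.03,"rx": 0,"ry": 0,"rz": 0},
    {"dx": 0,"dy": 0,"dz": -0.063,"rx": 0,"ry": 0,"rz": 3},
    {"dx": -0.02,"dy": 0.047,"dz": -0.063,"rx": 0,"ry": 0,"rz": 8},
    {"dx": -0.04,"dy": 0.094,"dz": -0.063,"rx": 0,"ry": 0,"rz": 13},
    {"dx": -0.06,"dy": 0.14,"dz": -0.063,"rx": 0,"ry": 0,"rz": 18},
  ],
)

```text
time: 12.88
position: [0.4502, 0.0876, 0.0604]
tool_rot: [1.0, -0.002, 0.0, 0.001]
ft_force: [0.9, -0.3, -1.2]
grip_width: 0.0141
```

```bash
python3 -c "
from h import *
go((.44,-.0152,.06),-5.1);level()
c=viewer.camera('side');save(c,'s14')
"

```

```text
t 12.875 pos [0.4502 0.0876 0.0604] yaw -0.27 tilt 0.07 w 0.0141 F [ 0.87 -0.29 -1.2 ]
   dxyz mm [ -9.7  102.89   0.51] rz 4.83
level rx,ry deg [ 0.07 -0.01  0.  ]
```

View pics/s14.png

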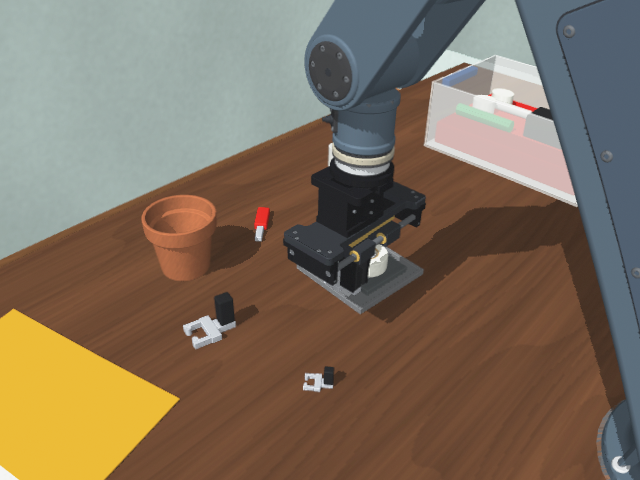

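step_arm(
  targets=[
    {"dx": -0.004,"dy": 0.034,"dz": 0,"rx": 0,"ry": 0,"rz": 2.5},
    {"dx": -0.008,"dy": 0.068,"dz": 0,"rx": 0,"ry": 0,"rz": 4.8},
    {"dx": -0.01,"dy": 0.102,"dz": 0,"rx": 0,"ry": 0,"rz": 4.8},
    {"dx": -0.01,"dy": 0.103,"dz": 0.01,"rx": 0,"ry": 0,"rz": 4.8},
    {"dx": -0.01,"dy": 0.103,"dz": 0.02,"rx": 0,"ry": 0,"rz": 4.8},
  ],
)

```text
time: 13.55
position: [0.4379, -0.0195, 0.0399]
tool_rot: [0.999, -0.047, -0.001, 0.001]
ft_force: [0.1, -0.0, -0.2]
grip_width: 0.0137
```

```bash
python3 -c "
from h import *
go((.44,-.0152,.0388),-5.1);level()
c=viewer.camera('side');save(c,'s15');c=viewer.camera('top');save(c,'t15')
go((.44,-.0152,.0388),-5.1);level()
"
python3 crop.py pics/s15.png 290 190 440 330 4 pics/s15c.png

```

```text
t 13.55 pos [ 0.4379 -0.0195  0.0399] yaw -5.43 tilt 0.22 w 0.0137 F [ 0.15 -0.   -0.18]
   dxyz mm [ 1.64 -4.45  1.06] rz -0.33
level rx,ry deg [ 0.17  0.14 -0.  ]
t 13.65 pos [ 0.437  -0.0187  0.0393] yaw -5.34 tilt 0.33 w 0.0135 F [ 0.09  0.31 -1.16]
   dxyz mm [ 2.67 -3.72  0.44] rz -0.24
level rx,ry deg [ 0.14  0.3  -0.  ]
```

View pics/s15c.png

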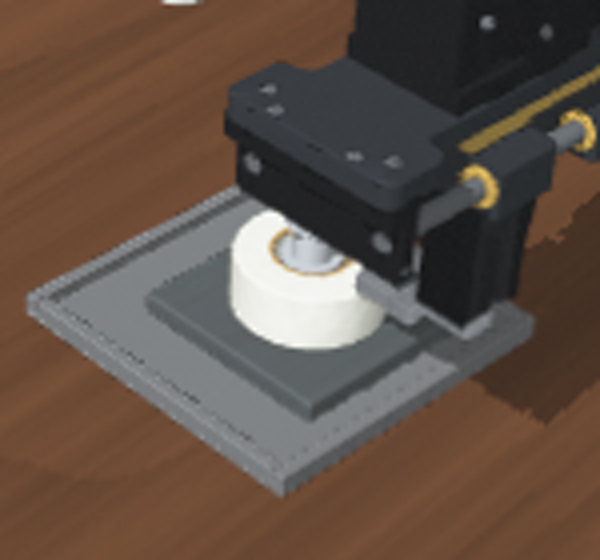

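View pics/t15.png

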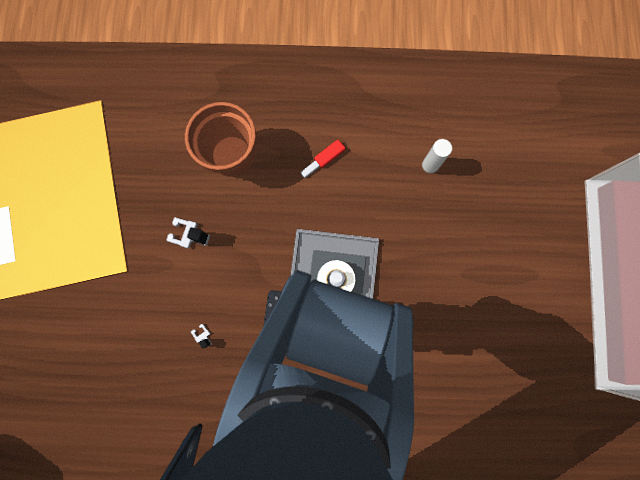

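```bash
python3 -c "
from h import *
c=viewer.camera('side');P=cloud(c);I=c['img']
for u,v in [(382,260),(384,261),(386,262),(388,263),(390,265),(392,266),(381,264),(384,266),(388,268),(390,269),(408,273),(410,272),(411,270)]: print(u,v,I[v,u],P[v,u].round(4))
print('rolltop',[P[v,u].round(4) for u,v in((352,252),(355,258),(370,261))])
e=np.array([.0,0,0])
o=telemetry.get_obs();M=yaw(o)
for n,d in dict(near_tip=(41,-16.5),near_back=(-8,-16.5),near_shoulder=(20,-16.5)).items():
  for z in(41.5,49.5): 
    p=o['position']+M@np.array([d[0],d[1],0])/1000;p[2]=z/1000;print(n,z,p.round(4),proj(c,p))
go((.44,-.0152,.0388),-5.1)
"
python3 crop.py pics/s15.png 365 235 425 285 10 pics/s15d.png

```

```text
382 260 [136 131 128] [ 0.4731 -0.0069  0.0503]
384 261 [136 132 128] [ 0.4701 -0.0079  0.0495]
386 262 [137 134 130] [ 0.4662 -0.0076  0.05  ]
388 263 [128 124 121] [ 0.4616 -0.0063  0.0512]
390 265 [131 127 124] [ 0.4572 -0.0054  0.0504]
392 266 [132 128 125] [ 0.4545 -0.0069  0.0493]
381 264 [172 169 166] [ 0.4729 -0.005   0.0441]
384 266 [139 138 135] [ 0.4673 -0.0052  0.0432]
388 268 [128 124 121] [ 0.4587 -0.0033  0.0452]
390 269 [132 128 125] [ 0.4561 -0.005   0.0438]
408 273 [139 136 132] [ 0.43   -0.0136  0.0459]
410 272 [133 128 125] [ 0.4301 -0.019   0.0445]
411 270 [137 133 130] [ 0.4293 -0.0195  0.0485]
rolltop [array([ 0.5269, -0.0029,  0.0393]), array([0.5138, 0.0057, 0.0394]), array([ 0.493 , -0.0047,  0.0391])]
near_tip 41.5 [ 0.4797 -0.006   0.0415] [[377.67398373 263.11787185]]
near_tip 49.5 [ 0.4797 -0.006   0.0495] [[378.10161254 258.85506541]]
near_back 41.5 [ 0.4309 -0.0015  0.0415] [[402.31076603 278.88565481]]
near_back 49.5 [ 0.4309 -0.0015  0.0495] [[402.89218163 274.57037397]]
near_shoulder 41.5 [ 0.4587 -0.0041  0.0415] [[388.04477673 269.75424312]]
near_shoulder 49.5 [ 0.4587 -0.0041  0.0495] [[388.53582555 265.46811933]]
t 13.7 pos [ 0.4373 -0.0186  0.0397] yaw -5.31 tilt 0.3 w 0.0135 F [-0.85 -0.19 -0.72]
   dxyz mm [ 2.37 -3.68  0.83] rz -0.21
```

View pics/s15d.png

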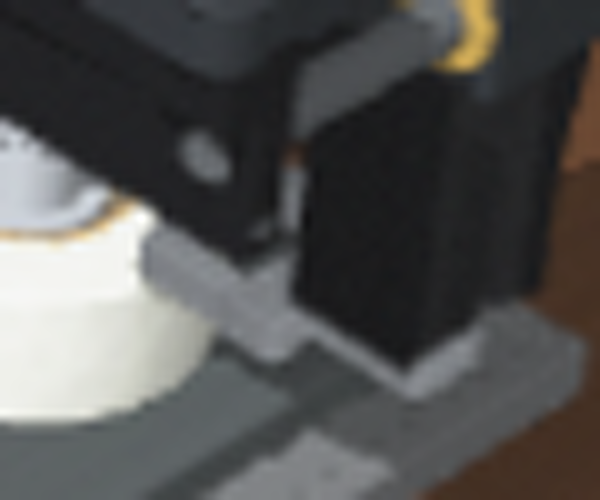

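The clip's top is at z≈0.050, so its underside is at 0.042, about 3 mm above the roll top (0.039). I'll correct the lateral offset and advance to just short of contact.

step_arm(
  targets=[
    {"dx": 0.002,"dy": -0.0035,"dz": 0.0005,"rx": 0.1,"ry": 0.3,"rz": -0.2},
    {"dx": 0.005,"dy": -0.0035,"dz": 0.0005,"rx": 0.1,"ry": 0.3,"rz": -0.2},
    {"dx": 0.01,"dy": -0.0035,"dz": 0.0005,"rx": 0.1,"ry": 0.3,"rz": -0.2},
    {"dx": 0.016,"dy": -0.0035,"dz": 0.0005,"rx": 0.1,"ry": 0.3,"rz": -0.2},
    {"dx": 0.02,"dy": -0.0035,"dz": 0.0005,"rx": 0.1,"ry": 0.3,"rz": -0.2},
  ],
)

```text
time: 14.32
position: [0.4584, -0.0173, 0.0392]
tool_rot: [0.999, -0.045, 0.001, 0.001]
ft_force: [0.7, -0.1, -0.8]
grip_width: 0.0136
```

```bash
cat > chk.py <<'E'
from h import *
import sys
c=viewer.camera('side');save(c,sys.argv[1])
o=telemetry.get_obs();e1=np.array([.99596,-.0898]);e2=np.array([.0898,.99596]);d=o['position'][:2]-[.5106,-.0216]
print('TCP rel axis0: along %.1f lat %.1f mm; F along %.2f lat %.2f z %.2f'%(d@e1*1e3,d@e2*1e3,o['ft_force'][:2]@e1,o['ft_force'][:2]@e2,o['ft_force'][2]),'M',o['moment'].round(2))
go((.4399,-.0152,.0388),-5.1);level()
E
python3 chk.py s16; python3 crop.py pics/s16.png 290 190 440 330 4 pics/s16c.png
```

```text
TCP rel axis0: along -51.7 lat -0.5 mm; F along 1.30 lat 0.88 z -0.89 M [-0.01 -0.01  0.  ]
t 14.375 pos [ 0.459  -0.0174  0.0392] yaw -5.12 tilt 0.17 w 0.0137 F [ 1.38  0.76 -0.89]
   dxyz mm [-19.27  -0.51   0.34] rz -0.02
level rx,ry deg [ 0.07 -0.15  0.  ]
```

View pics/s16c.png

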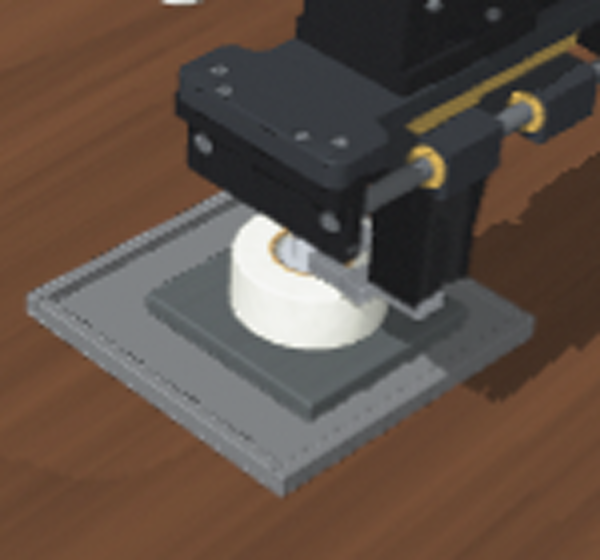

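step_arm(
  targets=[
    {"dx": 0.002,"dy": -0.0005,"dz": 0.0003,"rx": 0,"ry": 0,"rz": 0},
    {"dx": 0.004,"dy": -0.0005,"dz": 0.0003,"rx": 0,"ry": 0,"rz": 0},
    {"dx": 0.006,"dy": -0.0005,"dz": 0.0003,"rx": 0,"ry": 0,"rz": 0},
    {"dx": 0.008,"dy": -0.0005,"dz": 0.0003,"rx": 0,"ry": 0,"rz": 0},
    {"dx": 0.01,"dy": -0.0005,"dz": 0.0003,"rx": 0,"ry": 0,"rz": 0},
  ],
)

```text
time: 15.0
position: [0.4673, -0.0176, 0.0387]
tool_rot: [0.999, -0.045, -0.001, 0.0]
ft_force: [-3.6, -1.6, -0.8]
grip_width: 0.0139
```

```bash
python3 chk.py s17; python3 crop.py pics/s17.png 290 190 440 330 4 pics/s17c.png
```

```text
TCP rel axis0: along -43.4 lat 0.1 mm; F along -3.15 lat -2.22 z -0.94 M [-0.23  0.63 -0.12]
t 15.05 pos [ 0.4674 -0.0176  0.0386] yaw -5.11 tilt 0.09 w 0.0133 F [-3.33 -1.93 -0.94]
   dxyz mm [-27.6    0.08  -0.12] rz -0.01
level rx,ry deg [ 0.05  0.07 -0.  ]
```

View pics/s17c.png

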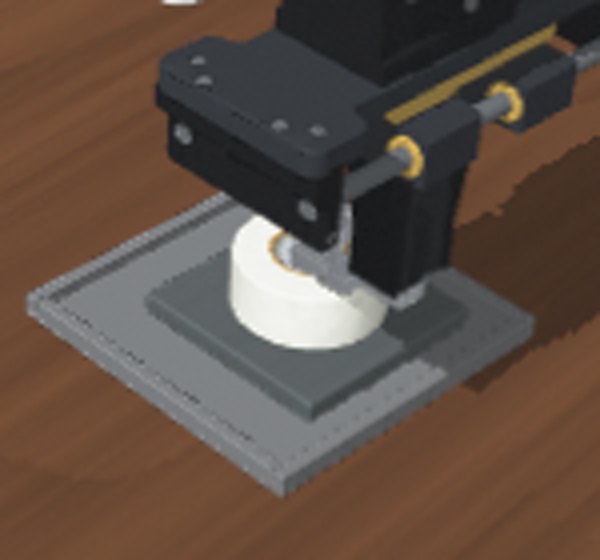

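Contact at the expected place, with the force along at -3.2 N. The lateral force of -2.2 N means the clip sits slightly to +y of the groove. I'll shift 1.5 mm that way and keep pushing.

step_arm(
  targets=[
    {"dx": -0.001,"dy": 0.001,"dz": 0,"rx": 0,"ry": 0,"rz": 0},
    {"dx": 0.0,"dy": 0.0018,"dz": 0,"rx": 0,"ry": 0,"rz": 0},
    {"dx": 0.002,"dy": 0.0018,"dz": 0,"rx": 0,"ry": 0,"rz": 0},
    {"dx": 0.004,"dy": 0.0018,"dz": 0,"rx": 0,"ry": 0,"rz": 0},
    {"dx": 0.006,"dy": 0.0018,"dz": 0,"rx": 0,"ry": 0,"rz": 0},
  ],
)

```text
time: 15.68
position: [0.4715, -0.0191, 0.0383]
tool_rot: [0.999, -0.044, -0.003, -0.0]
ft_force: [-4.2, 2.4, -0.7]
grip_width: 0.0137
```

```bash
python3 chk.py s18; python3 crop.py pics/s18.png 290 190 440 330 4 pics/s18c.png
```

```text
TCP rel axis0: along -38.6 lat -1.1 mm; F along -3.82 lat 2.66 z -1.09 M [0.65 0.73 0.11]
t 15.725 pos [ 0.472  -0.0192  0.0383] yaw -5.09 tilt 0.25 w 0.0142 F [-3.57  2.99 -1.09]
   dxyz mm [-32.34  -1.17  -0.35] rz 0.01
level rx,ry deg [ 0.01  0.25 -0.  ]
```

View pics/s18c.png

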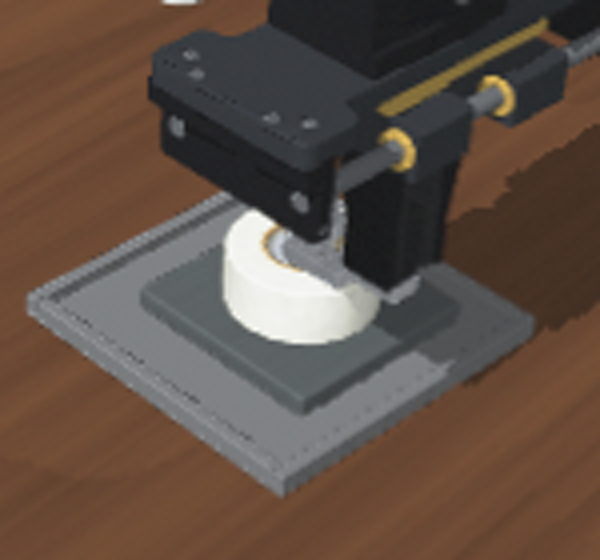

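The plate is sliding at about 4 N. The lateral force reversed sign, so I'll centre between the two and keep pushing.

step_arm(
  targets=[
    {"dx": 0.002,"dy": -0.0007,"dz": -0.0003,"rx": 0,"ry": 0.2,"rz": 0},
    {"dx": 0.004,"dy": -0.0007,"dz": -0.0003,"rx": 0,"ry": 0.2,"rz": 0},
    {"dx": 0.006,"dy": -0.0007,"dz": -0.0003,"rx": 0,"ry": 0.2,"rz": 0},
    {"dx": 0.008,"dy": -0.0007,"dz": -0.0003,"rx": 0,"ry": 0.2,"rz": 0},
    {"dx": 0.01,"dy": -0.0007,"dz": -0.0003,"rx": 0,"ry": 0.2,"rz": 0},
  ],
)

```text
time: 16.35
position: [0.4821, -0.0195, 0.0385]
tool_rot: [0.999, -0.044, -0.0, 0.0]
ft_force: [-3.8, 1.1, -1.8]
grip_width: 0.0137
```

```bash
python3 chk.py s19
```

```text
TCP rel axis0: along -28.0 lat -0.5 mm; F along -3.89 lat 0.68 z -1.23 M [0.19 0.79 0.06]
t 16.4 pos [ 0.4827 -0.0196  0.0386] yaw -5.1 tilt 0.01 w 0.0137 F [-3.81  1.03 -1.23]
   dxyz mm [-42.99  -0.57  -0.22] rz -0.0
level rx,ry deg [ 0.01 -0.    0.  ]
```

step_arm(
  targets=[
    {"dx": 0.002,"dy": -0.0001,"dz": -0.0002,"rx": 0,"ry": 0,"rz": 0},
    {"dx": 0.004,"dy": -0.0001,"dz": -0.0002,"rx": 0,"ry": 0,"rz": 0},
    {"dx": 0.006,"dy": -0.0001,"dz": -0.0002,"rx": 0,"ry": 0,"rz": 0},
    {"dx": 0.0075,"dy": -0.0001,"dz": -0.0002,"rx": 0,"ry": 0,"rz": 0},
    {"dx": 0.009,"dy": -0.0001,"dz": -0.0002,"rx": 0,"ry": 0,"rz": 0},
  ],
)

```text
time: 17.02
position: [0.4918, -0.0203, 0.0388]
tool_rot: [0.999, -0.044, 0.0, 0.0]
ft_force: [-5.0, 0.6, -1.8]
grip_width: 0.0137
```

```bash
python3 chk.py s20; python3 crop.py pics/s20.png 290 190 440 330 4 pics/s20c.png
```

```text
TCP rel axis0: along -18.5 lat -0.5 mm; F along -2.91 lat 0.01 z -0.59 M [0.19 0.8  0.02]
t 17.075 pos [ 0.4922 -0.0204  0.0388] yaw -5.1 tilt 0.04 w 0.0138 F [-2.9   0.27 -0.59]
   dxyz mm [-5.252e+01 -5.300e-01 -2.000e-02] rz -0.0
level rx,ry deg [ 0.02 -0.04  0.  ]
```

View pics/s20c.png

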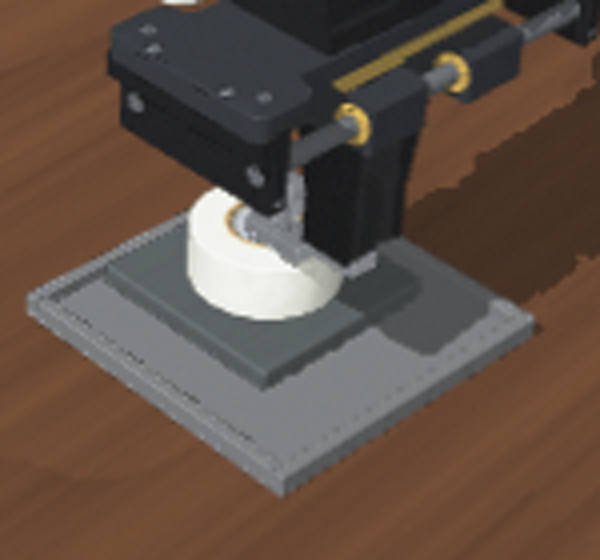

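step_arm(
  targets=[
    {"dx": 0.001,"dy": 0,"dz": 0,"rx": 0,"ry": 0,"rz": 0},
    {"dx": 0.002,"dy": 0,"dz": 0,"rx": 0,"ry": 0,"rz": 0},
    {"dx": 0.003,"dy": 0,"dz": 0,"rx": 0,"ry": 0,"rz": 0},
    {"dx": 0.004,"dy": 0,"dz": 0,"rx": 0,"ry": 0,"rz": 0},
    {"dx": 0.005,"dy": 0,"dz": 0,"rx": 0,"ry": 0,"rz": 0},
  ],
)

```text
time: 17.7
position: [0.4958, -0.0205, 0.0387]
tool_rot: [0.999, -0.044, -0.001, -0.0]
ft_force: [-6.6, 0.3, -0.5]
grip_width: 0.0139
```

```bash
python3 chk.py s21
```

```text
TCP rel axis0: along -14.8 lat -0.3 mm; F along -6.18 lat -0.12 z -0.90 M [ 0.15  1.17 -0.04]
t 17.75 pos [ 0.4958 -0.0206  0.0387] yaw -5.09 tilt 0.13 w 0.0137 F [-6.16  0.43 -0.9 ]
   dxyz mm [-5.62e+01 -4.20e-01  1.00e-02] rz 0.01
level rx,ry deg [ 0.    0.13 -0.  ]
```

The stop is met and the force is rising (6.2 N). I'll press in small steps.

step_arm(
  targets=[
    {"dx": 0.001,"dy": 0,"dz": 0,"rx": 0,"ry": 0,"rz": 0},
    {"dx": 0.0015,"dy": 0,"dz": 0,"rx": 0,"ry": 0,"rz": 0},
    {"dx": 0.002,"dy": 0,"dz": 0,"rx": 0,"ry": 0,"rz": 0},
    {"dx": 0.0025,"dy": 0,"dz": 0,"rx": 0,"ry": 0,"rz": 0},
    {"dx": 0.003,"dy": 0,"dz": 0,"rx": 0,"ry": 0,"rz": 0},
  ],
)

```text
time: 18.38
position: [0.4965, -0.0205, 0.0384]
tool_rot: [0.999, -0.044, -0.003, -0.0]
ft_force: [-6.5, 0.3, 0.3]
grip_width: 0.0139
```

```bash
python3 chk.py s22
```

```text
TCP rel axis0: along -14.1 lat -0.2 mm; F along -7.06 lat -0.96 z -0.17 M [-0.03  1.34 -0.04]
t 18.425 pos [ 0.4966 -0.0205  0.0384] yaw -5.07 tilt 0.4 w 0.0136 F [-7.12 -0.33 -0.17]
   dxyz mm [-5.691e+01 -2.800e-01 -3.000e-02] rz 0.03
level rx,ry deg [-0.02  0.4   0.  ]
```

step_arm(
  targets=[
    {"dx": 0.002,"dy": 0,"dz": 0,"rx": 0,"ry": 0.4,"rz": 0},
    {"dx": 0.003,"dy": 0,"dz": 0,"rx": 0,"ry": 0.4,"rz": 0},
    {"dx": 0.0035,"dy": 0,"dz": 0,"rx": 0,"ry": 0.4,"rz": 0},
    {"dx": 0.004,"dy": 0,"dz": 0,"rx": 0,"ry": 0.4,"rz": 0},
    {"dx": 0.0045,"dy": 0,"dz": 0,"rx": 0,"ry": 0.4,"rz": 0},
  ],
)

```text
time: 19.05
position: [0.4983, -0.0206, 0.0379]
tool_rot: [0.999, -0.044, -0.003, -0.001]
ft_force: [-7.4, -0.9, -0.0]
grip_width: 0.0138
```

```bash
python3 chk.py s23
```

```text
TCP rel axis0: along -12.3 lat -0.1 mm; F along -7.20 lat -0.94 z -0.17 M [-0.08  1.45 -0.05]
t 19.1 pos [ 0.4983 -0.0206  0.0379] yaw -5.07 tilt 0.34 w 0.0139 F [-7.25 -0.29 -0.17]
   dxyz mm [-58.65  -0.19  -0.51] rz 0.03
level rx,ry deg [-0.04  0.34  0.  ]
```

step_arm(
  targets=[
    {"dx": 0.003,"dy": 0,"dz": -0.0008,"rx": 0,"ry": 0.5,"rz": 0},
    {"dx": 0.0035,"dy": 0,"dz": -0.0008,"rx": 0,"ry": 0.5,"rz": 0},
    {"dx": 0.004,"dy": 0,"dz": -0.0008,"rx": 0,"ry": 0.5,"rz": 0},
    {"dx": 0.0045,"dy": 0,"dz": -0.0008,"rx": 0,"ry": 0.5,"rz": 0},
    {"dx": 0.005,"dy": 0,"dz": -0.0008,"rx": 0,"ry": 0.5,"rz": 0},
  ],
)

```text
time: 19.73
position: [0.5067, -0.0218, 0.0395]
tool_rot: [0.999, -0.044, 0.005, 0.0]
ft_force: [1.3, 0.7, -0.9]
grip_width: 0.0134
```

```bash
python3 chk.py s24; python3 crop.py pics/s24.png 290 190 440 330 4 pics/s24c.png
```

```text
TCP rel axis0: along -4.0 lat -0.5 mm; F along 2.03 lat 0.59 z -0.32 M [ 0.09 -0.45  0.04]
t 19.775 pos [ 0.5066 -0.0217  0.0394] yaw -5.08 tilt 0.54 w 0.0138 F [ 2.08  0.4  -0.32]
   dxyz mm [-6.697e+01 -6.100e-01 -1.000e-02] rz 0.02
level rx,ry deg [ 0.01 -0.54  0.  ]
```

View pics/s24c.png

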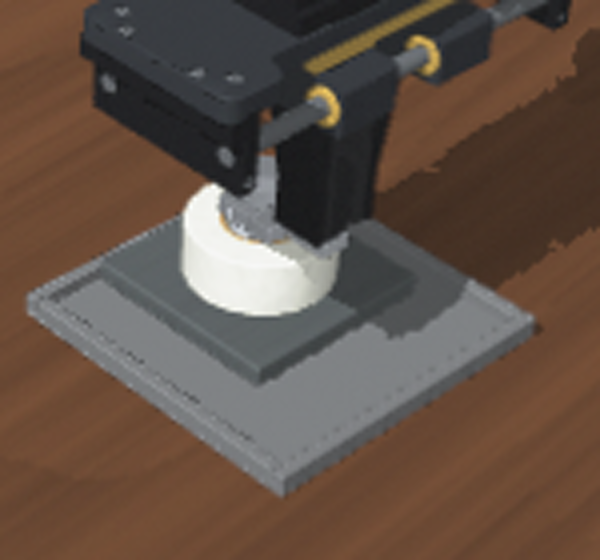

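It snapped: the TCP jumped 8 mm and the force fell away. I'll press gently to confirm it's fully home.

step_arm(
  targets=[
    {"dx": 0.0005,"dy": 0,"dz": 0,"rx": 0,"ry": -0.5,"rz": 0},
    {"dx": 0.001,"dy": 0,"dz": 0,"rx": 0,"ry": -0.5,"rz": 0},
    {"dx": 0.0015,"dy": 0,"dz": 0,"rx": 0,"ry": -0.5,"rz": 0},
    {"dx": 0.002,"dy": 0,"dz": 0,"rx": 0,"ry": -0.5,"rz": 0},
    {"dx": 0.0025,"dy": 0,"dz": 0,"rx": 0,"ry": -0.5,"rz": 0},
  ],
)

```text
time: 20.4
position: [0.5072, -0.0216, 0.0391]
tool_rot: [0.999, -0.044, -0.002, -0.0]
ft_force: [-4.8, 0.4, 0.9]
grip_width: 0.0135
```

```bash
python3 chk.py s25
```

```text
TCP rel axis0: along -3.4 lat -0.3 mm; F along -5.89 lat 0.48 z 0.80 M [ 0.07  0.86 -0.02]
t 20.45 pos [ 0.5072 -0.0216  0.0391] yaw -5.06 tilt 0.19 w 0.0137 F [-5.83  1.01  0.8 ]
   dxyz mm [-67.59  -0.42   0.52] rz 0.04
level rx,ry deg [-0.02  0.19  0.  ]
```

Hard stop with no further travel at 5.9 N. I'll relax, release and retreat upwards.

step_arm(
  targets=[
    {"dx": -0.0005,"dy": 0,"dz": 0.0005,"rx": 0,"ry": 0,"rz": 0},
    {"dx": -0.0005,"dy": 0,"dz": 0.001,"rx": 0,"ry": 0,"rz": 0},
    {"dx": -0.0005,"dy": 0,"dz": 0.0015,"rx": 0,"ry": 0,"rz": 0},
    {"dx": -0.0005,"dy": 0,"dz": 0.002,"rx": 0,"ry": 0,"rz": 0},
    {"dx": -0.0005,"dy": 0,"dz": 0.002,"rx": 0,"ry": 0,"rz": 0},
  ],
)

```text
time: 21.08
position: [0.507, -0.0216, 0.0371]
tool_rot: [0.999, -0.044, -0.001, -0.0]
ft_force: [-0.7, 0.3, 0.3]
grip_width: 0.0134
```

step_arm(
  targets=[
    {"dx": 0,"dy": 0,"dz": 0,"rx": 0,"ry": 0,"rz": 0},
    {"dx": 0,"dy": 0,"dz": 0,"rx": 0,"ry": 0,"rz": 0},
    {"dx": 0,"dy": 0,"dz": 0,"rx": 0,"ry": 0,"rz": 0},
    {"dx": 0,"dy": 0,"dz": 0,"rx": 0,"ry": 0,"rz": 0},
    {"dx": 0,"dy": 0,"dz": 0,"rx": 0,"ry": 0,"rz": 0},
  ],
  gripper=0.6,
)

```text
time: 21.7
position: [0.5071, -0.0216, 0.0371]
tool_rot: [0.999, -0.044, -0.001, -0.0]
ft_force: [-0.2, 1.3, -1.1]
grip_width: 0.05
```

step_arm(
  targets=[
    {"dx": 0,"dy": 0,"dz": -0.01,"rx": 0,"ry": 0,"rz": 0},
    {"dx": 0,"dy": 0,"dz": -0.04,"rx": 0,"ry": 0,"rz": 0},
    {"dx": 0,"dy": 0,"dz": -0.09,"rx": 0,"ry": 0,"rz": 0},
    {"dx": 0,"dy": -0.05,"dz": -0.12,"rx": 0,"ry": 0,"rz": 0},
    {"dx": 0,"dy": -0.11,"dz": -0.13,"rx": 0,"ry": 0,"rz": 0},
  ],
)

```text
time: 22.32
position: [0.5192, 0.0881, 0.1704]
tool_rot: [0.999, -0.046, 0.002, -0.0]
ft_force: [0.8, 0.2, 0.1]
grip_width: 0.052
```

step_arm(
  targets=[
    {"dx": 0,"dy": -0.05,"dz": 0,"rx": 0,"ry": 0,"rz": 0},
    {"dx": 0,"dy": -0.1,"dz": 0,"rx": 0,"ry": 0,"rz": 0},
    {"dx": 0,"dy": -0.15,"dz": 0,"rx": 0,"ry": 0,"rz": 0},
    {"dx": 0,"dy": -0.15,"dz": 0,"rx": 0,"ry": 0,"rz": 0},
    {"dx": 0,"dy": -0.15,"dz": 0,"rx": 0,"ry": 0,"rz": 0},
  ],
)

```text
time: 22.95
position: [0.5323, 0.2371, 0.1706]
tool_rot: [0.999, -0.045, 0.002, 0.0]
ft_force: [-0.2, -0.8, -0.4]
grip_width: 0.0522
```

```bash
python3 chk.py s26; python3 -c "
from h import *
import pickle
c=viewer.camera('top');save(c,'t26');pickle.dump(c,open('t26.pkl','wb'))"
python3 crop.py pics/s26.png 290 190 440 330 4 pics/s26c.png;python3 crop.py pics/t26.png 280 220 390 330 5 pics/t26c.png
```

```text
TCP rel axis0: along -1.4 lat 259.1 mm; F along -0.04 lat -0.47 z 0.02 M [ 0.01  0.07 -0.01]
t 23.0 pos [0.5325 0.2365 0.1706] yaw -5.27 tilt 0.19 w 0.0522 F [-0.08 -0.47  0.02]
   dxyz mm [-69.47 259.14 131.61] rz -0.17
level rx,ry deg [ 0.02 -0.19  0.  ]
```

View pics/s26c.png

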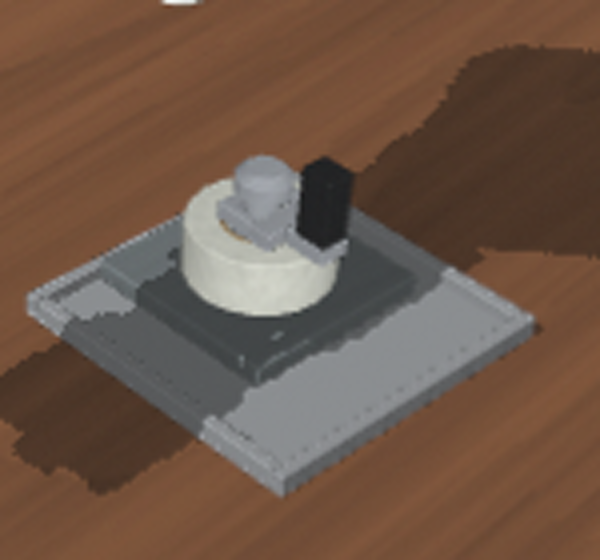

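View pics/t26c.png

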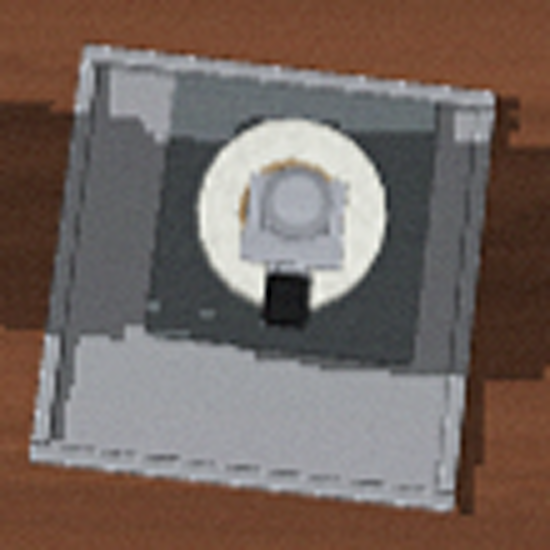

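View pics/t26.png

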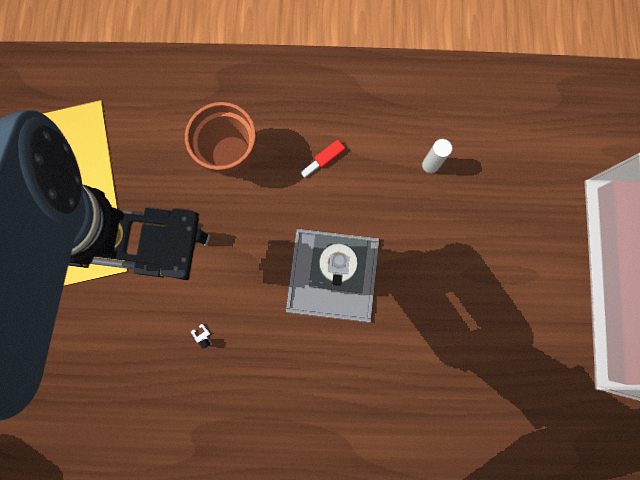

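The clip encloses the groove under the head with its grip block behind. Next I'll check the distances.

```bash
python3 -c "
from h import *
import pickle
c=pickle.load(open('t26.pkl','rb'));P=cloud(c);I=c['img'].astype(int)
q=P[245:305,310:370].reshape(-1,3);col=I[245:305,310:370].reshape(-1,3)
blk=(col.max(1)<45)
h=q[(q[:,2]>.057)&~blk];hc=(h.min(0)+h.max(0))/2;print('head',len(h),hc,h.max(0)-h.min(0))
b=q[(q[:,2]>.070)&blk];bc=cv2.minAreaRect(b[:,:2].astype(np.float32));print('block',len(b),bc,b[:,2].max(),np.median(b[:,2]))
d=np.array(bc[0])-hc[:2];print('dist',d,np.linalg.norm(d))
r=q[abs(q[:,2]-.039)<.003];print('roll',cv2.minEnclosingCircle(r[:,:2].astype(np.float32)))
e1=np.array([.996,-.09]);e2=np.array([.09,.996]);rel=q[:,:2]-hc[:2]
s=q[(abs(rel@e2)<.015)&(rel@e1<-.014)&(rel@e1>-.022)&~blk];print('steel z',np.percentile(s[:,2],[10,50,90]))
c=viewer.camera('side');P=cloud(c)
for u,v in((353,248),(355,249),(352,246),(372,250),(375,252)):print('side',u,v,P[v,u].round(4))
print('blk top',P[231,370:376:2].round(4))
"

```

```text
head 190 [ 0.52579631 -0.02543438  0.06893288] [0.04544539 0.02228586 0.02254658]
block 79 ((0.5053569674491882, -0.022657928988337517), (0.013884824700653553, 0.012292816303670406), 1.5153604745864868) 0.0821252001089045 0.07849193162442175
dist [-0.02043934  0.00277645] 0.020627056158575217
roll ((0.5329850912094116, -0.024346619844436646), 0.03408615291118622)
steel z [0.01451134 0.03118969 0.05592873]
side 353 248 [ 0.527  -0.0047  0.0459]
side 355 249 [ 0.5246 -0.0069  0.0441]
side 352 246 [ 0.5309 -0.007   0.0465]
side 372 250 [ 0.4995 -0.0163  0.0502]
side 375 252 [ 0.499  -0.024   0.0425]
blk top [[ 0.5102 -0.0218  0.0772]
 [ 0.5068 -0.0222  0.0787]
 [ 0.5034 -0.0226  0.0801]]
```

```bash
python3 -c "
from h import *
import pickle
c=pickle.load(open('t26.pkl','rb'));P=cloud(c);I=c['img'].astype(int)
q=P[245:305,310:370].reshape(-1,3)
h=q[(q[:,2]>.058)&(q[:,2]<.068)&(q[:,0]>.52)];hc=(h.min(0)+h.max(0))/2;print('head',len(h),hc,h.max(0)-h.min(0))
b=q[(q[:,2]>.074)];bc=cv2.minAreaRect(b[:,:2].astype(np.float32));print('block',len(b),bc)
d=np.array(bc[0])-hc[:2];print('dist',np.linalg.norm(d))
rel=q[:,:2]-hc[:2];e1=np.array([.996,-.09]);e2=np.array([.09,.996])
s=q[(abs(rel@e2)<.015)&(rel@e1<-.013)&(rel@e1>-.016)];print('steel z',np.percentile(s[:,2],[10,50,90]))
c=pickle.load(open('top0.pkl','rb'))
c2=pickle.load(open('t26.pkl','rb'))
m=np.abs(c['img'][100:200,160:480].astype(int)-c2['img'][100:200,160:480]).max(2);print('bystander diff',(m>60).sum())
"

```

```text
head 171 [ 0.53739609 -0.02543438  0.06298724] [0.02224584 0.02228586 0.00880037]
block 94 ((0.5061571598052979, -0.02339489385485649), (0.015445707365870476, 0.013808556832373142), 1.5153604745864868)
dist 0.03130543029589098
steel z [0.04681089 0.04828605 0.05025016]
bystander diff 0
```

The block-to-spindle distance is 31.3 mm, with 31 expected. The clip's underside is about 25-26 mm above the plate and the bystanders haven't moved. Handing in.

```bash
python3 -c "
from h import *
print(robot.hand_in())"
```

```text
the job is handed in; nothing more can be done
None
```

The tape stand is loaded and the job is handed in, at about 23 s on the robot's clock. The roll went over the spindle onto the foot plate and was let go. I then pushed the middle-sized clip along the tray side until the plate met its stop, and it snapped into the groove.

**Checks:**
- **Clip seated:** the grip block is 31.3 mm from the spindle axis (31 mm when fully seated). The clip's underside is about 25–26 mm above the plate.
- **Pushing force:** the highest wrist force I read along the push was about 7 N. The clip was firmly home at about 6 N. I only read the force between moves, so I did not see the exact peak at the snap, but it should be well under 25 N.
- **Roll:** before the clip went on, the top view showed it flat and about 1 mm off the spindle axis. A re-measure after the clip went on was too cluttered to give a clean centre, but the pictures show it still flat around the spindle.
- **Bystanders:** the top view showed no change in the pot, glue stick or pliers.

**What disagreed:**
- **Gripper height:** the cameras showed the gripper about 36–38 mm higher than the reported position. The first attempt on the roll therefore closed above it without touching; I corrected using the camera heights.
- **Side-to-side position:** the top and side cameras differed by 2–4 mm. I averaged them, and lined the clip up using the sideways force.

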